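# Set the key rail under the drill bit

### The arm

A 7-joint arm with a two-finger parallel gripper is mounted at the origin on a cart in front of the work surface, level with it; the furniture and walls round the work are solid. World frame = base frame: x ahead of the robot, y to its left, z up, the work surface at z = 0. Lengths are in m, angles in rad, forces in N, time in s.
With the tool pointing down it reaches from about 0.4 to 0.85 m from the base axis. Payload 4.5 kg.
Tool frame: the origin (TCP) lies on the centre line of the jaws, within the pads' length; the fingertips stand ahead of it and the grasp point (between the pads) lies 3 mm ahead of it (r.finger_overhang is the z of the fingertips in the tool frame, in m); z points along the fingers, y is the direction in which the jaws open and shut (so a half turn about z gives the same grasp; the last joint's range is limited). The gripper opens to 88 mm and grips with 3 to 60 N. Pads are 18 mm wide; open, the fingers measure 123 mm over their backs; the gripper's body (75 mm by 187 mm) begins 45 mm behind the grasp point.
Start: joints at [-1.127, 0.689, -0.195, 1.565, 0.157, 0.902, -0.215], TCP at [0.249, 0.573, 0.261] pointing down, gripper open.
Joint ranges: [-3.01, 3.01], [-0.46, 2.08], [-1.47, 1.51], [0.13, 2.56], [-1, 4.14], [0.04, 2.09], [-2.66, 2.66]. Speed limits (rad/s): [2.57, 2.57, 3.14, 3.14, 3.14, 3.14, 3.14].

### API

Orientations are given as a unit quaternion [x, y, z, w].
In Python, from plant import get_state, snapshot, camera_model, workorder, boxes_of, mark_of, r gives the robot as it stands.
- The arm moves only by the tool jog_arm, never from a script. Its argument "rows" is a list of rows, each a list of 2 entries, a list of its own where there are three numbers: the shift along the tool's x, y, z normalised to -1 to 1, where 1 is 75 cm, then the turn about the tool's z normalised to -1 to 1, where 1 is 2 rad. A call has 1 to 20 rows; each row is the pose to reach, as a shift and turn from the pose commanded when the call began, along the tool's axes at that moment; what a row does not reach only later rows make up. A row lasts 1/12 s, in which the tool goes at most 41.7 mm and 7.16 degrees, less where a joint would pass 70% of its speed; a pose out of reach is approached as far as the arm can. A call with a number of a shift or a turn outside -1 to 1 is refused whole. A call with a gripper value outside its range is refused whole. "gripper" is the finger opening in mm, from 0 to 88.1, set as the call begins (left out, the last holds). The fingers move at their own pace and stop on an object; "newtons" is the grip in N (left out, the last holds). Time passes only in rows, so rows that repeat a pose let the fingers close. It gives the time, the measured TCP pose, the force and the opening at its end, in the units of the state.
- get_state(): the state, without advancing time (a new reading comes with each control period).
- snapshot(name): name is "side" or "top"; returns the picture (480x640x3 uint8, red, green, blue); there is no depth.
- camera_model(name): a dict with "mtx" (3x3 intrinsics, pixels), "extrinsics" (4x4, takes a point from camera to world coordinates). Camera axes: x right, y up, looking along -z (the intrinsics and any distortion apply to the point x, -y, -z); pixel columns grow to the right and rows downward; lengths in m; the calibration is good to about 2 mm. A picture is of the moment at which its call begins. camera_model takes no time and is no camera call.
- workorder.finish_job(): hands the job in, once; it reports no verdict.
Trained networks look in the newest picture that a camera, given by its name, has taken for a name from the list of things; names that differ only in an ending like _2 or _b are one class to them, and where a whole thing is asked for, a point or a joint stands for the part that bears it (a point fixed in the world has none). Each returns a list of dicts, best first, with "p" (0 to 1); they miss things now and then, are a little off and sometimes report something else, mostly with a low value. They report only what shows in the picture. A call takes as long as a camera call.
- boxes_of(thing, camera): "rect" ([left, top, right, bottom] in pixels, round what is visible of it).
- mark_of(thing, camera): "pixel" ([row, column] in pixels: a listed point, or the origin of a listed thing).
The state is a dict: "clock": time; "q": joint angles; "qd": joint speeds; "joint_torque": joint torques, N m; "tool_pos": TCP position; "eef_rot": TCP orientation; "contact_force": force on the tool from outside, world axes, zero at the start; "moment": the same for the moment, N m; "opening": opening from 0.0 (shut) to 1.0 (fully open).
Only numpy, scipy, OpenCV 4.12 (cv2) and the standard library are available. Lean on these libraries where they do the work, as an engineer would, in place of code of your own. Each camera call takes 0.05 s, during which the arm holds its last target.

### The job

The wooden key rail lying on the base plate of the small drill stand is to get its middle peg. Slide the rail over the base plate, without lifting it and without touching the drill, until its pencilled cross lies directly under the tip of the bit; then let go and leave it lying flat there. Leave the mug, the tin and the keys beside the stand where they are.

Things in the scene. Friction and masses are not known exactly. Their poses are not given: they have to be found in the camera images.
- bit_tip (a point): point of the fixed drill bit, which hangs straight down: 44 mm above the worktop, 10 mm above the rail's top. Axes: z up, x level from the stand's open front back to its column (away from the robot and to its left), y at right angles.
- drill_stand: the fixed stand; origin on the worktop straight below the bit tip, axes as point bit_tip. Flat base plate, top 14 mm up, from 140 mm in front of the tip to 152 mm behind it and 85 mm to each side. The round column stands behind the tip; its foot, 48 mm wide and 36 mm high, begins 101 mm behind the tip.
- drill: the drill on the stand, same origin. Chuck 38 mm across from 86 mm up; box head 100 mm wide, 125 to 268 mm up, overhanging 62 mm in front of the tip: a gripper coming straight down at the rail's front end strikes it, one leaning back to the open front (fingers forward and down, 30 to 40 degrees) clears it. Feed lever at its right (-y, as seen from the front) side.
- cross (a point): the pencilled cross (28 mm, thin black lines) in the middle of the rail's top face, at its surface, 20 mm above the rail's underside. Axes: x along the rail (toward the column at the start), z up.
- rail_center (a point): centre of the loose light-wood key rail, half-way up, 10 mm below the cross, same axes. 180 mm long (x), 44 mm wide (y), 20 mm thick, about 0.18 kg, flat on the base plate. Two fixed upright pegs, 16 mm across, 30 mm high, stand on it 70 mm either side of the cross along x, too tall to pass under the bit. Grip across its width at the front end, the peg between the fingers.
- mug: cream mug with handle, 92x127x95 mm, standing to the right of the stand; origin at the centre of its underside. Bystander.
- tin: food tin, 76 mm across and 58 mm high, standing at the right; origin at the centre of its underside. Bystander.
- keys: small bunch of keys, 108x82x6 mm, lying to the right of the stand; origin at its underside. Bystander.
- key_rail: the same rail; origin at the centre of its underside, 10 mm below point rail_center, same axes.

How it is judged:
By the outcome, as a careful person would: the job done as asked, in the order asked, and still so for the second after the job is handed in, with the robot touching nothing.
It also fails if it takes over 35 s, if anything falls off the work surface, if the arm or the gripper's body presses on something with over 40 N, if the wrist force passes 120 N, or if a joint passes its speed limit or range.

## Working session

There is one attempt and no reset: what is moved stays moved. The work goes in short steps, Python scripts to look and compute and a tool call to move; the robot and the scene stay as the last step left them, time stands still between calls to the robot, and variables do not carry over. Pictures are saved under pics/ and viewed, and the job is handed in when it is done.

Besides the shell and the picture viewer there is one more tool, called after "Emit:" in YAML: its name, and indented under it one key for each argument. jog_arm: Moves the arm, as the interface text tells. Scaled input: -1 to 1 covers 75 cm each way for a shift and 2 rad each way for a turn. Its arguments: {"type":"object","properties":{"rows":{"type":"array"},"gripper":{"type":"number"},"newtons":{"type":"number"}},"required":["rows"]}

```bash
ls; mkdir -p pics; python3 - <<'E'
from plant import *
import cv2
s=get_state()
for k,v in s.items(): print(k,v)
print(r.finger_overhang)
for c in ("side","top"):
    im=snapshot(c); cv2.imwrite(f"pics/{c}0.png",im[:,:,::-1])
    m=camera_model(c); print(c,m)
    for t in ["cross","bit_tip","rail_center","drill_stand","mug","tin","keys","key_rail"]:
        print(t,mark_of(t,c)[:2])
E
```

```text
pics
clock 0.0
q [-1.12719764  0.68995926 -0.19451763  1.56636025  0.15730679  0.90251164
 -0.21513421]
qd [ 2.40386111e-04 -1.51602296e-03  2.20282570e-04  6.97744323e-04
 -1.65541259e-05  1.21913929e-03  7.27468327e-04]
joint_torque [ 2.37574977e-04 -5.27554214e+01 -1.26736544e+00 -1.53431368e+01
 -5.27330046e-02  6.39314341e-03  1.75452169e-04]
tool_pos [0.24881884 0.5726775  0.25992121]
eef_rot [ 2.03439534e-01  9.79087077e-01 -9.15299218e-04 -1.17521733e-04]
contact_force [ 0.86982754  0.65100925 -0.0072654 ]
moment [-0.02734882  0.00240061 -0.0337992 ]
opening 0.9961778717898938
0.022
side {'mtx': array([[464.50279104,   0.        , 322.30921848],
       [  0.        , 464.50279104, 240.48599927],
       [  0.        ,   0.        ,   1.        ]]), 'extrinsics': array([[ 0.84636032,  0.32716492, -0.42028244,  0.16522529],
       [-0.53257911,  0.52846218, -0.66112572, -0.53996909],
       [ 0.00580623,  0.78338422,  0.62151062,  0.58048759],
       [ 0.        ,  0.        ,  0.        ,  1.        ]])}
cross [{'pixel': [190.9, 291.2], 'p': 0.97}]
bit_tip [{'pixel': [186.2, 29
[... 435 characters left out ...]
  0.        ,   1.        ]]), 'extrinsics': array([[ 0.46688982,  0.7250199 , -0.50632009,  0.08248016],
       [-0.88426297,  0.38900444, -0.25836901, -0.2064395 ],
       [ 0.00963809,  0.56834997,  0.82273047,  0.77652042],
       [ 0.        ,  0.        ,  0.        ,  1.        ]])}
cross [{'pixel': [197.1, 255.0], 'p': 0.61}]
bit_tip [{'pixel': [186.2, 247.5], 'p': 0.75}]
rail_center [{'pixel': [202.2, 255.3], 'p': 0.91}]
drill_stand [{'pixel': [199.5, 253.4], 'p': 0.86}]
mug [{'pixel': [306.6, 387.5], 'p': 0.88}]
tin [{'pixel': [349.8, 427.4], 'p': 0.65}, {'pixel': [204.7, 254.9], 'p': 0.62}]
keys [{'pixel': [288.4, 341.2], 'p': 0.98}]
key_rail [{'pixel': [208.0, 257.7], 'p': 0.97}]
```

View pics/side0.png

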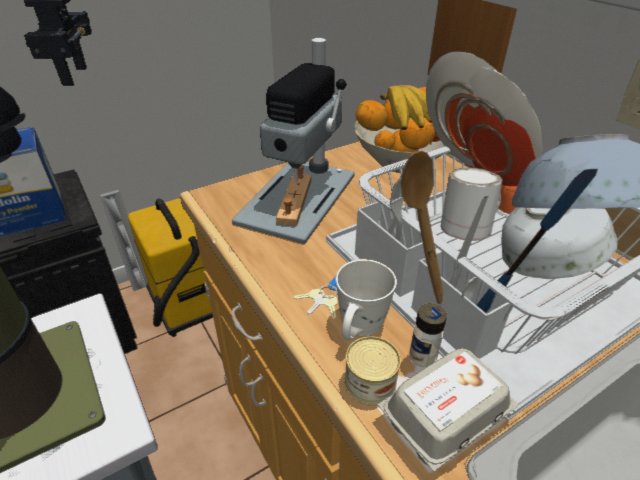

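View pics/top0.png

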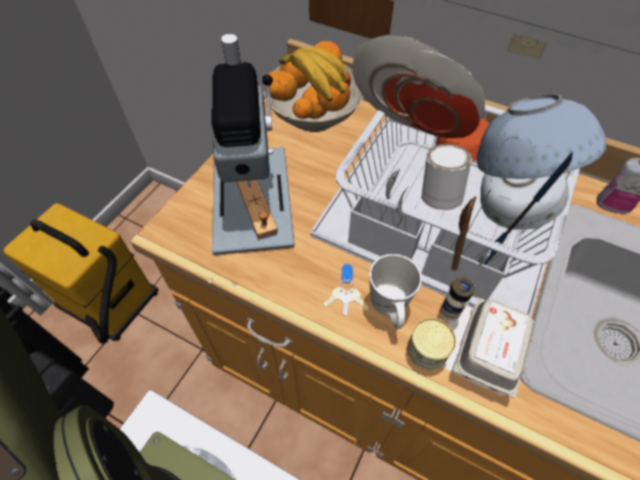

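```bash
python3 - <<'E'
import cv2
for c,(x,y) in {"side":(220,110),"top":(170,120)}.items():
    im=cv2.imread(f"pics/{c}0.png")[y:y+150,x:x+180]
    cv2.imwrite(f"pics/{c}0z.png",cv2.resize(im,None,fx=4,fy=4,interpolation=cv2.INTER_CUBIC))
E
```

```text
(no output)
```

View pics/side0z.png

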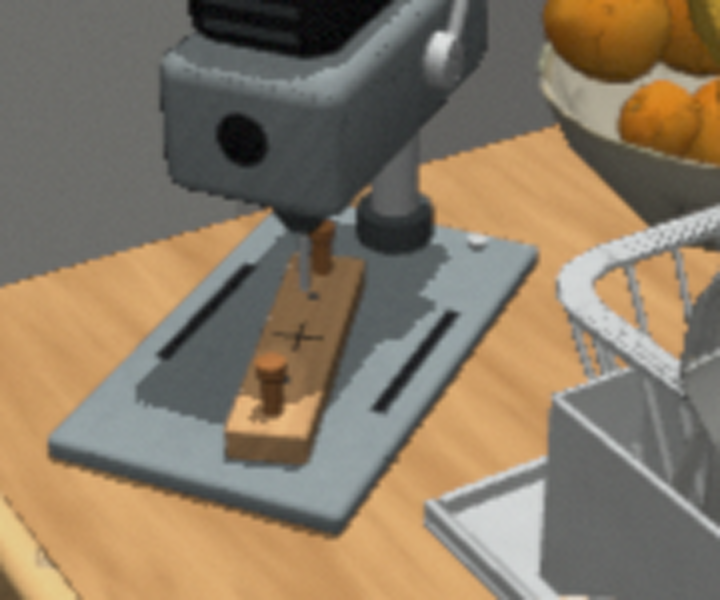

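View pics/top0z.png

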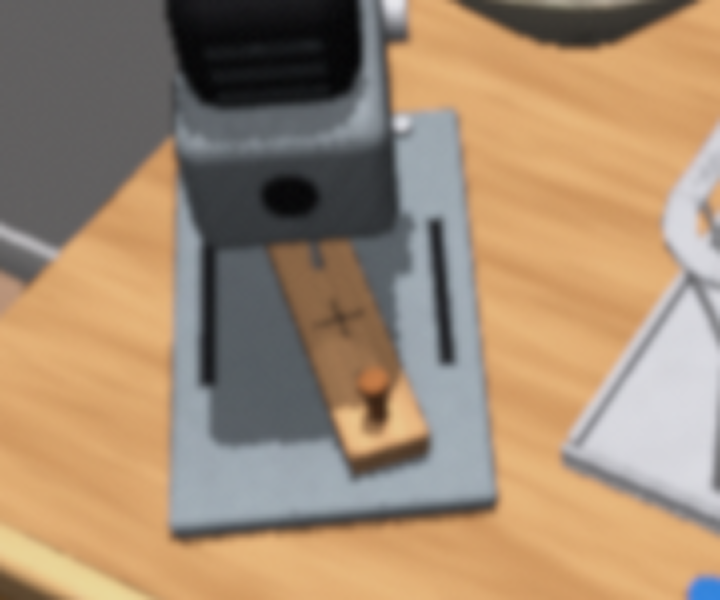

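The side view shows the cross near pixel (row 194, col 294.5) and the bit tip near (183, 297). In the top view they are near (200, 255) and (185.5, 249). The network's cross marks sit about 3 px high in both views. The rail is yawed relative to the stand. I'll fit stand and rail poses from clicked corners.

```bash
cat > h.py <<'E'
import numpy as np
from plant import camera_model
from scipy.spatial.transform import Rotation as R
C={c:camera_model(c) for c in("side","top")}
def proj(c,P):
    m=C[c];E=m["extrinsics"];p=(np.atleast_2d(P)-E[:3,3])@E[:3,:3]
    p=p*[1,-1,-1];u=p@m["mtx"].T;return u[:,:2]/u[:,2:]   # col,row
def ray(c,px,z):
    m=C[c];E=m["extrinsics"];d=np.linalg.inv(m["mtx"])@[px[0],px[1],1];d=E[:3,:3]@(d*[1,-1,-1])
    o=E[:3,3];return o+d*(z-o[2])/d[2]
OFF={"side":(220,110),"top":(170,120)}
def z2p(c,z): return (np.array(z)+.5)/4-.5+OFF[c]
E
python3 - <<'E'
from h import *
from scipy.optimize import least_squares
plate=dict(fl=(-.14,.085,.014),fr=(-.14,-.085,.014),br=(.152,-.085,.014),tip=(0,0,.044))
obs={"side":dict(fl=(50,448),fr=(335,525),br=(537,250),tip=(307,292)),"top":dict(fl=(172,525),fr=(495,498),br=(455,112),tip=(317,266))}
rail=dict(fl=(-.09,.022,.034),fr=(-.09,-.022,.034),br=(.09,-.022,.034),cross=(0,0,.034),peg=(-.07,0,.064))
robs={"side":dict(fl=(228,432),fr=(305,440),br=(365,262),cross=(298,337),peg=(271,362)),"top":dict(fl=(350,458),fr=(428,437),cross=(340,320),peg=(374,380))}
def T(p,P): c,s=np.cos(p[2]),np.sin(p[2]);return np.array([p[0]+c*P[0]-s*P[1],p[1]+s*P[0]+c*P[1],P[2]])
def fit(mod,ob,x0):
    f=lambda p:np.concatenate([proj(c,T(p,mod[k]))[0]-z2p(c,v) for c in ob for k,v in ob[c].items()])
    s=least_squares(f,x0,loss="soft_l1");print(np.round(s.x,4),np.degrees(s.x[2]));i=0
    r=f(s.x).reshape(-1,2)
    for c in ob:
        for k,v in ob[c].items():
            print(c,k,r[i].round(2),"ray",ray(c,z2p(c,v),mod[k][2]).round(4));i+=1
    return s.x
S=fit(plate,obs,[.5,.5,.7]);K=fit(rail,robs,[.5,.5,.7])
d=K[:2]-S[:2];c,s=np.cos(S[2]),np.sin(S[2]);print("cross in stand",c*d[0]+s*d[1],-s*d[0]+c*d[1])
for t in("mug","tin","keys"): pass
E
```

```text
[0.587  0.2333 0.611 ] 35.00917180401876
side fl [-1.65 -2.19] ray [0.4234 0.2136 0.014 ]
side fr [ 1.63 -1.43] ray [0.5161 0.0811 0.014 ]
side br [ 1.12 -1.34] ray [0.7542 0.247  0.014 ]
side tip [-0.4   0.43] ray [0.5887 0.2344 0.044 ]
top fl [-1.41  1.59] ray [0.4281 0.2223 0.014 ]
top fr [0.94 0.21] ray [0.5207 0.0853 0.014 ]
top br [ 0.27 -1.34] ray [0.756  0.2491 0.014 ]
top tip [0.17 1.55] ray [0.5906 0.2361 0.044 ]
[0.5694 0.2095 0.8673] 49.69015995184623
side fl [-1.27 -0.38] ray [0.496  0.1526 0.034 ]
side fr [ 0.94 -0.47] ray [0.5255 0.1262 0.034 ]
side br [ 0.28 -1.11] ray [0.6413 0.26   0.034 ]
side cross [0.34 0.31] ray [0.5694 0.2109 0.034 ]
side peg [0.06 0.16] ray [0.5243 0.1567 0.064 ]
top fl [-0.22  0.49] ray [0.4956 0.1554 0.034 ]
top fr [ 0.74 -0.59] ray [0.5259 0.1272 0.034 ]
top cross [-0.23  0.48] ray [0.5708 0.2098 0.034 ]
top peg [-0.35  0.63] ray [0.5258 0.1564 0.064 ]
cross in stand -0.02807847062276553 -0.00935627504411461
```

The poses agree across both cameras. The cross is about 31 mm short of the tip, almost exactly along the rail's own axis. The jog interface gives shifts and a turn about the tool's z, but no tilt. I'll check what the documented robot handle offers before planning.

The interface has no tilt input. The tool angle is roughly q2+q4+q6 = π, and q6 tops out at 2.09, so tool-down becomes unreachable high up. There the arm should end up leaning fingers-forward. I'll go up and turn the jaws across the rail's direction first.

Emit:
jog_arm:
  rows:
    - [[-0.24, -0.046, -0.387], -0.64]
    - [[-0.24, -0.046, -0.387], -0.64]
    - [[-0.24, -0.046, -0.387], -0.64]
    - [[-0.24, -0.046, -0.387], -0.64]
    - [[-0.24, -0.046, -0.387], -0.64]
    - [[-0.24, -0.046, -0.387], -0.64]
    - [[-0.24, -0.046, -0.387], -0.64]
    - [[-0.24, -0.046, -0.387], -0.64]
    - [[-0.24, -0.046, -0.387], -0.64]
    - [[-0.24, -0.046, -0.387], -0.64]
    - [[-0.24, -0.046, -0.387], -0.64]
    - [[-0.24, -0.046, -0.387], -0.64]

```text
clock: 1.9
tool_pos: [0.4006, 0.4697, 0.5511]
eef_rot: [-0.422, 0.907, 0.0, 0.0]
contact_force: [-0.2, 0.9, 0.5]
opening: 1.002
```

```bash
cat > st.py <<'E'
from plant import get_state
import numpy as np
from scipy.spatial.transform import Rotation as R
s=get_state();M=R.from_quat(s["eef_rot"]).as_matrix()
print("t",s["clock"],"q",s["q"].round(3),"pos",s["tool_pos"].round(4),"F",s["contact_force"].round(1),"op",round(float(s["opening"])*88.1,1))
print("toolaxes(cols)\n",M.round(4)); z=M[:,2]
print("tilt",np.degrees(np.arccos(-z[2])),"az z",np.degrees(np.arctan2(z[1],z[0])),"az y",np.degrees(np.arctan2(M[1,1],M[0,1])))
E
python3 st.py
```

```text
t 1.9 q [-0.686  0.535 -0.547  1.01   0.269  1.659  1.297] pos [0.4006 0.4697 0.5511] F [-0.2  0.9  0.5] op 88.3
toolaxes(cols)
 [[-6.446e-01 -7.645e-01  0.000e+00]
 [-7.645e-01  6.446e-01  5.000e-04]
 [-4.000e-04  3.000e-04 -1.000e+00]]
tilt 0.026156798337331276 az z 88.79703016056814 az y 139.86629157133612
```

Emit:
jog_arm:
  rows:
    - [[0, 0, -0.33], 0]
    - [[0, 0, -0.33], 0]
    - [[0, 0, -0.33], 0]
    - [[0, 0, -0.33], 0]
    - [[0, 0, -0.33], 0]
    - [[0, 0, -0.33], 0]
    - [[0, 0, -0.33], 0]

```text
clock: 2.48
tool_pos: [0.3855, 0.4508, 0.7074]
eef_rot: [-0.421, 0.907, 0.005, 0.013]
contact_force: [-0.5, 0.6, -0.6]
opening: 0.998
```

```bash
python3 st.py
```

```text
t 2.4833 q [-1.019  0.547  0.284  0.489 -0.169  2.089  1.575] pos [0.3855 0.4508 0.7074] F [-0.5  0.6 -0.6] op 87.9
toolaxes(cols)
 [[-0.6459 -0.7632  0.0196]
 [-0.7629  0.6462  0.0205]
 [-0.0283 -0.0017 -0.9996]]
tilt 1.6267499230502453 az z 46.248406528599446 az y 139.745315403952
```

Emit:
jog_arm:
  rows:
    - [[0, 0, -0.6], 0]
    - [[0, 0, -0.6], 0]
    - [[0, 0, -0.6], 0]
    - [[0, 0, -0.6], 0]
    - [[0, 0, -0.6], 0]
    - [[0, 0, -0.6], 0]
    - [[0, 0, -0.6], 0]
    - [[0, 0, -0.6], 0]

```text
clock: 3.15
tool_pos: [0.3254, 0.3802, 0.765]
eef_rot: [-0.421, 0.906, 0.014, 0.03]
contact_force: [0.6, 0.5, -0.2]
opening: 1.002
```

```bash
python3 st.py
```

```text
t 3.15 q [-1.09   0.354  0.311  0.645 -0.128  2.089  1.574] pos [0.3254 0.3802 0.765 ] F [ 0.6  0.5 -0.2] op 88.3
toolaxes(cols)
 [[-6.433e-01 -7.644e-01  4.270e-02]
 [-7.628e-01  6.447e-01  5.020e-02]
 [-6.590e-02 -2.000e-04 -9.978e-01]]
tilt 3.77974502138722 az z 49.65764985321654 az y 139.85522177152544
```

Emit:
jog_arm:
  rows:
    - [[0, 0, 0], 0]
    - [[0, 0, 0], 0]

```text
clock: 3.32
tool_pos: [0.3258, 0.3807, 0.7648]
eef_rot: [-0.421, 0.906, 0.014, 0.03]
contact_force: [-0.1, 0.7, 0.2]
opening: 1.001
```

```bash
python3 st.py
```

```text
t 3.3167 q [-1.089  0.355  0.311  0.643 -0.128  2.089  1.574] pos [0.3258 0.3807 0.7648] F [-0.1  0.7  0.2] op 88.2
toolaxes(cols)
 [[-6.432e-01 -7.645e-01  4.290e-02]
 [-7.628e-01  6.446e-01  5.060e-02]
 [-6.630e-02 -2.000e-04 -9.978e-01]]
tilt 3.803072017393985 az z 49.65946066566805 az y 139.86400170471475
```

Emit:
jog_arm:
  rows:
    - [[-0.5, 0, -0.5], 0]
    - [[-0.5, 0, -0.5], 0]
    - [[-0.5, 0, -0.5], 0]

```text
clock: 3.57
tool_pos: [0.3513, 0.4114, 0.7613]
eef_rot: [-0.421, 0.906, 0.021, 0.046]
contact_force: [-0.7, 0.4, -0.6]
opening: 1.001
```

```bash
python3 st.py
```

```text
t 3.5667 q [-1.055  0.425  0.299  0.537 -0.149  2.089  1.573] pos [0.3513 0.4114 0.7613] F [-0.7  0.4 -0.6] op 88.2
toolaxes(cols)
 [[-6.413e-01 -7.645e-01  6.610e-02]
 [-7.605e-01  6.447e-01  7.760e-02]
 [-1.019e-01 -6.000e-04 -9.948e-01]]
tilt 5.8501397916864475 az z 49.5402935018499 az y 139.86006785531686
```

Emit:
jog_arm:
  rows:
    - [[-0.3, 0, -0.9], 0]
    - [[-0.3, 0, -0.9], 0]

```text
clock: 3.73
tool_pos: [0.3451, 0.4042, 0.7781]
eef_rot: [-0.42, 0.905, 0.028, 0.062]
contact_force: [-0.7, -0.6, 1.3]
opening: 1.002
```

Emit:
jog_arm:
  rows:
    - [[-0.3, 0, -0.9], 0]
    - [[-0.3, 0, -0.9], 0]

```text
clock: 3.9
tool_pos: [0.3372, 0.3947, 0.7977]
eef_rot: [-0.42, 0.903, 0.037, 0.081]
contact_force: [-0.5, -0.2, -0.2]
opening: 0.999
```

```bash
python3 st.py
```

```text
t 3.9 q [-1.08   0.37   0.33   0.515 -0.153  2.09   1.572] pos [0.3372 0.3947 0.7977] F [-0.5 -0.2 -0.2] op 88.1
toolaxes(cols)
 [[-6.345e-01 -7.642e-01  1.156e-01]
 [-7.521e-01  6.449e-01  1.358e-01]
 [-1.783e-01 -8.000e-04 -9.840e-01]]
tilt 10.273476526451404 az z 49.59228518368159 az y 139.83931255259057
```

Tilt ratchets by about 2.2° per short call and is retained, so I'll continue toward 34°.

Emit:
jog_arm:
  rows:
    - [[-0.4, 0, -0.9], 0]
    - [[-0.4, 0, -0.9], 0]

```text
clock: 4.07
tool_pos: [0.3341, 0.3914, 0.8116]
eef_rot: [-0.419, 0.902, 0.045, 0.097]
contact_force: [0.3, 0.8, 0.2]
opening: 0.997
```

Emit:
jog_arm:
  rows:
    - [[-0.4, 0, -0.9], 0]
    - [[-0.4, 0, -0.9], 0]

```text
clock: 4.23
tool_pos: [0.3303, 0.3874, 0.825]
eef_rot: [-0.418, 0.9, 0.052, 0.112]
contact_force: [-0.2, 0.1, -0.2]
opening: 0.999
```

Emit:
jog_arm:
  rows:
    - [[-0.5, 0, -0.9], 0]
    - [[-0.5, 0, -0.9], 0]

```text
clock: 4.4
tool_pos: [0.3291, 0.3862, 0.8374]
eef_rot: [-0.417, 0.898, 0.059, 0.128]
contact_force: [0.5, -0.1, -0.2]
opening: 0.998
```

Emit:
jog_arm:
  rows:
    - [[-0.5, 0, -0.9], 0]
    - [[-0.5, 0, -0.9], 0]

```text
clock: 4.57
tool_pos: [0.3266, 0.3836, 0.8503]
eef_rot: [-0.416, 0.895, 0.066, 0.144]
contact_force: [-0.4, -0.1, -0.4]
opening: 1.0
```

```bash
python3 st.py
```

```text
t 4.5667 q [-1.106  0.329  0.388  0.421 -0.181  2.089  1.569] pos [0.3266 0.3836 0.8503] F [-0.4 -0.1 -0.4] op 88.1
toolaxes(cols)
 [[-0.6123 -0.7643  0.2021]
 [-0.7264  0.6448  0.2377]
 [-0.312  -0.0012 -0.9501]]
tilt 18.179087009532456 az z 49.63422800515145 az y 139.848773912187
```

Emit:
jog_arm:
  rows:
    - [[-0.4, 0, -0.9], 0]
    - [[-0.4, 0, -0.9], 0]
    - [[-0.4, 0, -0.9], 0]

```text
clock: 4.82
tool_pos: [0.3142, 0.3689, 0.8683]
eef_rot: [-0.415, 0.893, 0.073, 0.16]
contact_force: [-0.1, 0.4, -0.7]
opening: 0.999
```

Emit:
jog_arm:
  rows:
    - [[-0.4, 0, -0.9], 0]
    - [[-0.4, 0, -0.9], 0]
    - [[-0.4, 0, -0.9], 0]

```text
clock: 5.07
tool_pos: [0.3016, 0.3543, 0.8856]
eef_rot: [-0.413, 0.89, 0.081, 0.176]
contact_force: [0.0, -0.6, 0.1]
opening: 0.998
```

Emit:
jog_arm:
  rows:
    - [[-0.4, 0, -0.9], 0]
    - [[-0.4, 0, -0.9], 0]
    - [[-0.4, 0, -0.9], 0]

```text
clock: 5.32
tool_pos: [0.2889, 0.3394, 0.902]
eef_rot: [-0.412, 0.886, 0.088, 0.192]
contact_force: [0.1, 1.0, -0.2]
opening: 1.006
```

Emit:
jog_arm:
  rows:
    - [[-0.4, 0, -0.9], 0]
    - [[-0.4, 0, -0.9], 0]
    - [[-0.4, 0, -0.9], 0]

```text
clock: 5.57
tool_pos: [0.2758, 0.324, 0.9177]
eef_rot: [-0.41, 0.883, 0.096, 0.208]
contact_force: [0.7, -0.8, 0.1]
opening: 0.999
```

```bash
python3 st.py
```

```text
t 5.5667 q [-1.28   0.183  0.551  0.427 -0.166  2.089  1.566] pos [0.2758 0.324  0.9177] F [ 0.7 -0.8  0.1] op 88.0
toolaxes(cols)
 [[-0.577  -0.7642  0.2882]
 [-0.6844  0.645   0.34  ]
 [-0.4457 -0.0011 -0.8952]]
tilt 26.46554618662331 az z 49.71238361529175 az y 139.8344214518719
```

Emit:
jog_arm:
  rows:
    - [[-0.5, 0, -0.9], 0]
    - [[-0.5, 0, -0.9], 0]
    - [[-0.5, 0, -0.9], 0]

```text
clock: 5.82
tool_pos: [0.2684, 0.3155, 0.9312]
eef_rot: [-0.409, 0.879, 0.103, 0.224]
contact_force: [1.2, -0.8, -0.4]
opening: 1.002
```

Emit:
jog_arm:
  rows:
    - [[-0.5, 0, -0.9], 0]
    - [[-0.5, 0, -0.9], 0]
    - [[-0.5, 0, -0.9], 0]

```text
clock: 6.07
tool_pos: [0.2597, 0.305, 0.9449]
eef_rot: [-0.406, 0.875, 0.111, 0.24]
contact_force: [-0.1, -0.6, 0.1]
opening: 0.997
```

Emit:
jog_arm:
  rows:
    - [[-0.5, 0, -0.9], 0]
    - [[-0.5, 0, -0.9], 0]
    - [[-0.5, 0, -0.9], 0]

```text
clock: 6.32
tool_pos: [0.2499, 0.2931, 0.9583]
eef_rot: [-0.404, 0.87, 0.118, 0.255]
contact_force: [-0.1, -0.3, 0.4]
opening: 0.996
```

Emit:
jog_arm:
  rows:
    - [[-0.5, 0, -0.9], 0]
    - [[-0.5, 0, -0.9], 0]
    - [[-0.5, 0, -0.9], 0]

```text
clock: 6.57
tool_pos: [0.2395, 0.2802, 0.9712]
eef_rot: [-0.402, 0.866, 0.126, 0.271]
contact_force: [0.1, -0.5, 0.4]
opening: 1.004
```

```bash
python3 st.py
```

```text
t 6.5667 q [-1.631  0.091  0.891  0.383 -0.15   2.089  1.561] pos [0.2395 0.2802 0.9712] F [ 0.1 -0.5  0.4] op 88.5
toolaxes(cols)
 [[-5.298e-01 -7.641e-01  3.681e-01]
 [-6.278e-01  6.451e-01  4.355e-01]
 [-5.702e-01 -4.000e-04 -8.215e-01]]
tilt 34.7643306331855 az z 49.79502548146553 az y 139.82554724367805
```

Tilt is now 34.8° along azimuth 49.8°, and the jaws are level across the rail (139.8°). Next I'll check the neighbours on the right against the gripper body and work out the moves.

```bash
cat > go.py <<'E'
import sys;from st import *
def go(t):
    d=M.T@(np.array(t)-s["tool_pos"]);return (d/.75).round(4),np.linalg.norm(d)
E
python3 - <<'E'
from h import *
print("tray corner",ray("top",(311,233),0.0),ray("side",(327,236),0.0))
print("rack top-left rim",ray("top",(338,180),0.11),"utensil box", ray("top",(350,205),.1), ray("side",(358,208),.1))
print("mug",ray("top",(387.5,306.6),0),"keys",ray("top",(341,288),0),"tin",ray("top",(427,350),0))
from go import *
print(go([.4696,.0917,.20])); print(go([.4696,.0917,.140])); print(go([.5138,.1440,.0415]))
# body corners at grasp & pregrasp
for T in ([.5138,.1440,.0415],[.4696,.0917,.14]):
    for x in(-.0375,.0375):
        for y in (-.0935,.0935): print((np.array(T)+M@[x,y,-.042]).round(3))
E
```

```text
tray corner [0.57167873 0.07184648 0.        ] [0.57371179 0.08492818 0.        ]
rack top-left rim [0.64350264 0.0477708  0.11      ] utensil box [0.60417391 0.00124234 0.1       ] [0.59643011 0.01763597 0.1       ]
mug [ 0.4877774  -0.14209308  0.        ] keys [ 0.48196241 -0.04483973  0.        ] tin [ 0.4410623  -0.23993103  0.        ]
t 6.5667 q [-1.631  0.091  0.891  0.383 -0.15   2.089  1.561] pos [0.2395 0.2802 0.9712] F [ 0.1 -0.5  0.4] op 88.5
toolaxes(cols)
 [[-5.298e-01 -7.641e-01  3.681e-01]
 [-6.278e-01  6.451e-01  4.355e-01]
 [-5.702e-01 -4.000e-04 -8.215e-01]]
tilt 34.7643306331855 az z 49.79502548146553 az y 139.82554724367805
(array([ 0.5815, -0.3962,  0.8482]), np.float64(0.8265670710499359))
(array([ 0.6272, -0.3961,  0.9139]), np.float64(0.8828118394979431))
(array([ 0.627 , -0.3961,  1.0739]), np.float64(0.9788367413916974))
[0.59  0.089 0.097]
[0.447 0.21  0.097]
[0.55  0.042 0.055]
[0.407 0.162 0.055]
[0.545 0.037 0.196]
[0.403 0.157 0.196]
[ 0.506 -0.01   0.153]
[0.363 0.11  0.153]
```

```bash
python3 - <<'E'
import cv2
im=cv2.imread("pics/side0.png")[170:320,290:470];cv2.imwrite("pics/sb.png",cv2.resize(im,None,fx=4,fy=4,interpolation=cv2.INTER_CUBIC))
im=cv2.imread("pics/top0.png")[150:300,280:460];cv2.imwrite("pics/tb.png",cv2.resize(im,None,fx=4,fy=4,interpolation=cv2.INTER_CUBIC))
E
```

```text
(no output)
```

View pics/sb.png

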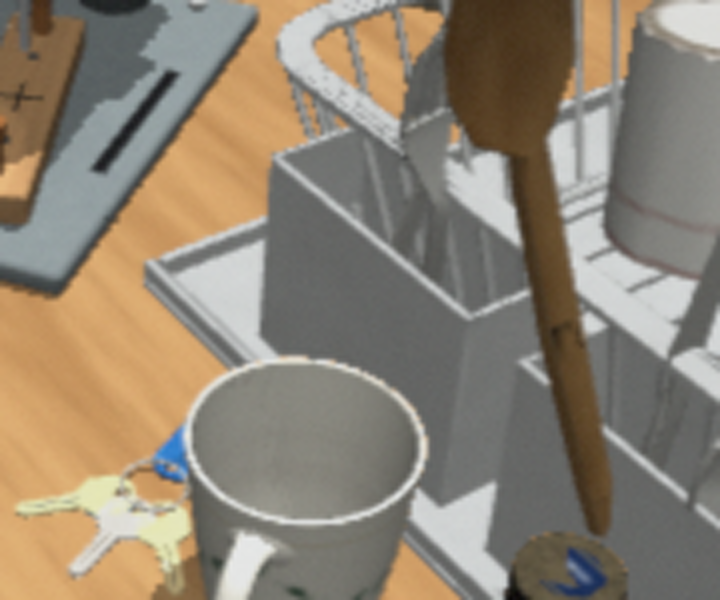

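View pics/tb.png

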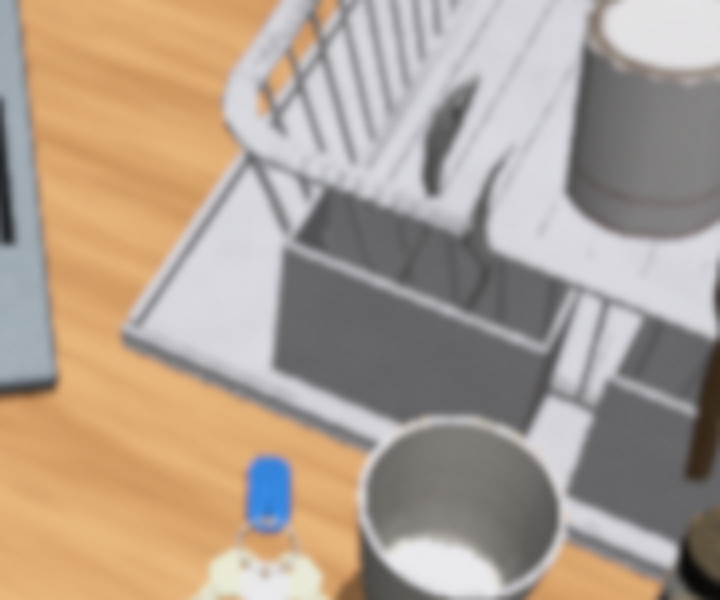

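```bash
python3 - <<'E'
from h import *
from scipy.optimize import least_squares
for n,a,b in (("boxtop",(358.9,208.4),(352.1,209.1)),("boxbot",(355.1,252.1),(348.9,241.6)),("rim",(360.4,182.1),(337.6,177.1)),("tray",(326.7,237),(311,233))):
    r=least_squares(lambda P:np.r_[proj("side",P)[0]-a,proj("top",P)[0]-b],[.6,.05,.05]);print(n,r.x.round(3),r.fun.round(1))
E
```

```text
boxtop [ 0.574 -0.015  0.127] [ 0.6 -0.5 -0.4  0.7]
boxbot [ 0.569 -0.018  0.032] [-0.  0.  0. -0.]
rim [0.62  0.041 0.139] [ 1.7 -1.5 -1.3  2.1]
tray [0.561 0.066 0.015] [ 0.2 -0.2 -0.1  0.2]
```

Gripper clears the rack and the utensil box by about 5 cm. Moving down to the pre-grasp pose in two calls, with the jaws at 72 mm.

Emit:
jog_arm:
  gripper: 72
  newtons: 12
  rows:
    - [[0.627, -0.396, 0.914], 0]
    - [[0.627, -0.396, 0.914], 0]
    - [[0.627, -0.396, 0.914], 0]
    - [[0.627, -0.396, 0.914], 0]
    - [[0.627, -0.396, 0.914], 0]
    - [[0.627, -0.396, 0.914], 0]
    - [[0.627, -0.396, 0.914], 0]
    - [[0.627, -0.396, 0.914], 0]
    - [[0.627, -0.396, 0.914], 0]
    - [[0.627, -0.396, 0.914], 0]
    - [[0.627, -0.396, 0.914], 0]
    - [[0.627, -0.396, 0.914], 0]

```text
clock: 7.57
tool_pos: [0.3501, 0.1816, 0.5666]
eef_rot: [-0.402, 0.866, 0.126, 0.27]
contact_force: [0.8, 1.6, -0.9]
opening: 0.814
```

```bash
python3 - <<'E'
from go import *
print(go([.4696,.0917,.140]))
E
```

```text
t 7.5667 q [-1.692 -0.441  0.71   2.012  0.421  0.885  1.326] pos [0.3501 0.1816 0.5666] F [ 0.8  1.6 -0.9] op 71.7
toolaxes(cols)
 [[-5.316e-01 -7.634e-01  3.668e-01]
 [-6.277e-01  6.459e-01  4.345e-01]
 [-5.686e-01  7.000e-04 -8.226e-01]]
tilt 34.652379061620636 az z 49.8255890145588 az y 139.7663089190871
(array([ 0.3139, -0.1995,  0.4743]), np.float64(0.45204328486112366))
```

Emit:
jog_arm:
  rows:
    - [[0.314, -0.2, 0.474], 0]
    - [[0.314, -0.2, 0.474], 0]
    - [[0.314, -0.2, 0.474], 0]
    - [[0.314, -0.2, 0.474], 0]
    - [[0.314, -0.2, 0.474], 0]
    - [[0.314, -0.2, 0.474], 0]
    - [[0.314, -0.2, 0.474], 0]
    - [[0.314, -0.2, 0.474], 0]
    - [[0.314, -0.2, 0.474], 0]
    - [[0.314, -0.2, 0.474], 0]
    - [[0.314, -0.2, 0.474], 0]
    - [[0.314, -0.2, 0.474], 0]
    - [[0.314, -0.2, 0.474], 0]

```text
clock: 8.65
tool_pos: [0.3621, 0.1083, 0.3356]
eef_rot: [-0.401, 0.868, 0.118, 0.269]
contact_force: [-0.3, 0.6, 0.3]
opening: 0.815
```

```bash
python3 - <<'E'
from go import *
from plant import snapshot
import cv2
print(go([.5138,.1440,.0415]))
for c in("side","top"): cv2.imwrite(f"pics/{c}1.png",snapshot(c)[:,:,::-1])
E
```

```text
t 8.65 q [-2.066 -0.457  1.51   2.56   1.463  0.227  0.617] pos [0.3621 0.1083 0.3356] F [-0.3  0.6  0.3] op 71.8
toolaxes(cols)
 [[-0.5335 -0.7594  0.3724]
 [-0.6328  0.6506  0.42  ]
 [-0.5612 -0.0116 -0.8276]]
tilt 34.14890040204611 az z 48.43337699803652 az y 139.41350476420882
(array([ 0.082 , -0.118 ,  0.4199]), np.float64(0.33286687149750877))
```

View pics/side1.png

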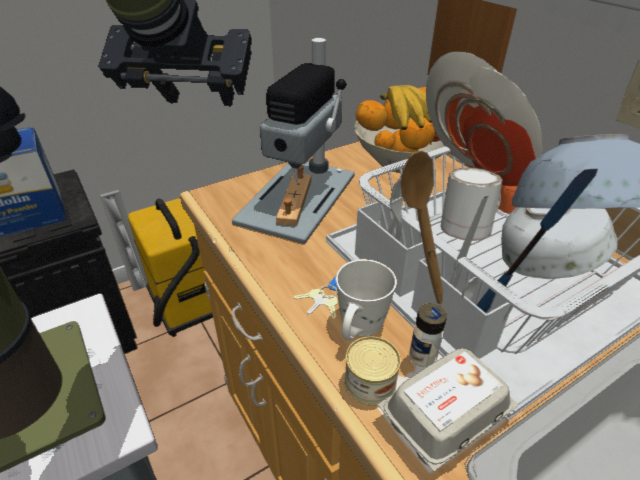

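View pics/top1.png

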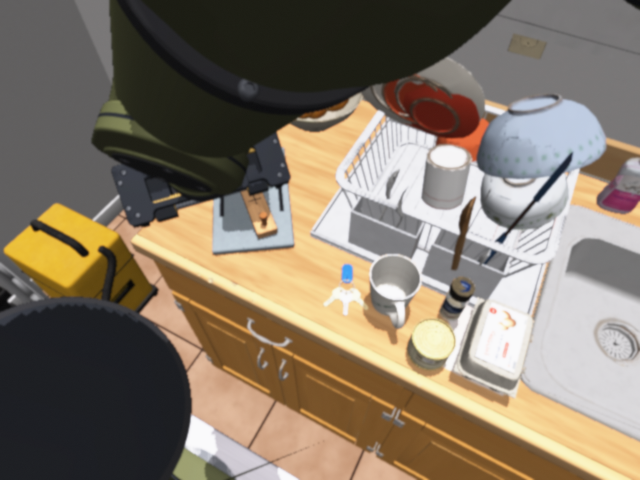

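Both views show the arm intact, with the gripper hanging left of the stand. The route ran too close to the base, so joints 2, 3 and 4 are at their limits. I'll go outward to a point above the rail's front end and come down vertically from there.

```bash
python3 - <<'E'
from go import *
print(go([.50,.13,.32]))
E
```

```text
t 8.75 q [-2.066 -0.457  1.51   2.559  1.461  0.227  0.619] pos [0.3626 0.1082 0.3359] F [ 0.2 -0.8 -0.4] op 71.8
toolaxes(cols)
 [[-0.5336 -0.7589  0.3732]
 [-0.6324  0.6511  0.4197]
 [-0.5615 -0.012  -0.8274]]
tilt 34.17050159386124 az z 48.358891776191605 az y 139.37484641765417
(array([-0.1042, -0.1199,  0.0981]), np.float64(0.14001222187343892))
```

Emit:
jog_arm:
  rows:
    - [[-0.104, -0.12, 0.098], 0]
    - [[-0.104, -0.12, 0.098], 0]
    - [[-0.104, -0.12, 0.098], 0]
    - [[-0.104, -0.12, 0.098], 0]
    - [[-0.104, -0.12, 0.098], 0]

```text
clock: 9.17
tool_pos: [0.4309, 0.1278, 0.3851]
eef_rot: [-0.398, 0.869, 0.11, 0.273]
contact_force: [0.0, 0.7, -0.4]
opening: 0.819
```

```bash
python3 - <<'E'
from go import *
print(go([.505,.134,.15]))
E
```

```text
t 9.1667 q [-2.1   -0.456  1.51   2.322  0.83   0.353  1.254] pos [0.4309 0.1278 0.3851] F [ 0.   0.7 -0.4] op 72.1
toolaxes(cols)
 [[-0.5334 -0.7521  0.3872]
 [-0.6316  0.6586  0.4092]
 [-0.5627 -0.0263 -0.8262]]
tilt 34.28665694085147 az z 46.57797493901334 az y 138.79176671983282
(array([ 0.1185, -0.0606,  0.3006]), np.float64(0.24654205083203706))
```

```bash
python3 - <<'E'
from go import *
print(go([.62,.22,.62]))
E
```

```text
t 9.1667 q [-2.1   -0.456  1.51   2.322  0.83   0.353  1.254] pos [0.4309 0.1278 0.3851] F [ 0.   0.7 -0.4] op 72.1
toolaxes(cols)
 [[-0.5334 -0.7521  0.3872]
 [-0.6316  0.6586  0.4092]
 [-0.5627 -0.0263 -0.8262]]
tilt 34.28665694085147 az z 46.57797493901334 az y 138.79176671983282
(array([-0.3883, -0.1169, -0.1109]), np.float64(0.31532301042949046))
```

Emit:
jog_arm:
  rows:
    - [[-0.388, -0.117, -0.111], 0]
    - [[-0.388, -0.117, -0.111], 0]
    - [[-0.388, -0.117, -0.111], 0]
    - [[-0.388, -0.117, -0.111], 0]
    - [[-0.388, -0.117, -0.111], 0]
    - [[-0.388, -0.117, -0.111], 0]
    - [[-0.388, -0.117, -0.111], 0]
    - [[-0.388, -0.117, -0.111], 0]
    - [[-0.388, -0.117, -0.111], 0]

```text
clock: 9.92
tool_pos: [0.5675, 0.2112, 0.6304]
eef_rot: [-0.395, 0.867, 0.106, 0.286]
contact_force: [-0.4, -0.5, 0.3]
opening: 0.821
```

```bash
python3 - <<'E'
from go import *
print(go([.505,.134,.15]))
E
```

```text
t 9.9167 q [-2.398 -0.456  1.509  1.481  0.499  1.061  1.574] pos [0.5675 0.2112 0.6304] F [-0.4 -0.5  0.3] op 72.4
toolaxes(cols)
 [[-0.5242 -0.7455  0.4117]
 [-0.6248  0.6651  0.4089]
 [-0.5786 -0.0429 -0.8145]]
tilt 35.4651246901994 az z 44.80570629618722 az y 138.2598042068339
(array([0.4786, 0.0211, 0.4453]), np.float64(0.4905425728027294))
```

```bash
python3 - <<'E'
from go import *
print(go([.78,.27,.66]))
E
```

```text
t 9.9167 q [-2.398 -0.456  1.509  1.481  0.499  1.061  1.574] pos [0.5675 0.2112 0.6304] F [-0.4 -0.5  0.3] op 72.4
toolaxes(cols)
 [[-0.5242 -0.7455  0.4117]
 [-0.6248  0.6651  0.4089]
 [-0.5786 -0.0429 -0.8145]]
tilt 35.4651246901994 az z 44.80570629618722 az y 138.2598042068339
(array([-0.2204, -0.1608,  0.1166]), np.float64(0.2224986873846959))
```

Emit:
jog_arm:
  rows:
    - [[-0.22, -0.16, 0.117], 0]
    - [[-0.22, -0.16, 0.117], 0]
    - [[-0.22, -0.16, 0.117], 0]
    - [[-0.22, -0.16, 0.117], 0]
    - [[-0.22, -0.16, 0.117], 0]
    - [[-0.22, -0.16, 0.117], 0]

```text
clock: 10.42
tool_pos: [0.5786, 0.2213, 0.6694]
eef_rot: [-0.391, 0.866, 0.1, 0.296]
contact_force: [-0.0, -0.5, -0.5]
opening: 0.819
```

```bash
python3 st.py
```

```text
t 10.4167 q [-2.463 -0.456  1.51   1.361  0.534  1.154  1.56 ] pos [0.5786 0.2213 0.6694] F [-0.  -0.5 -0.5] op 72.2
toolaxes(cols)
 [[-0.519  -0.7365  0.4339]
 [-0.6187  0.6739  0.4038]
 [-0.5898 -0.0589 -0.8054]]
tilt 36.35111355123234 az z 42.948134088525315 az y 137.54375220665256
```

The arm is in a wrong elbow branch, pinned on the q2 and q3 limits. I'll fit a kinematic model to the recorded joint/pose pairs so the way out can be planned.

```bash
cat > kin.py <<'E'
import numpy as np
from scipy.spatial.transform import Rotation as R
D=[([-1.12719764,0.68995926,-0.19451763,1.56636025,0.15730679,0.90251164,-0.21513421],[.24881884,.5726775,.25992121],None,[.203439534,.979087077,-.000915,-.0001175]),
([-0.686,0.535,-0.547,1.01,0.269,1.659,1.297],[.4006,.4697,.5511],None,[-.422,.907,0,0]),
([-1.019,0.547,0.284,0.489,-0.169,2.089,1.575],[.3855,.4508,.7074],None,[-.421,.907,.005,.013]),
([-1.09,.354,.311,.645,-.128,2.089,1.574],[.3254,.3802,.765],None,[-.421,.906,.014,.03]),
([-1.055,.425,.299,.537,-.149,2.089,1.573],[.3513,.4114,.7613],None,[-.421,.906,.021,.046]),
([-1.08,.37,.33,.515,-.153,2.09,1.572],[.3372,.3947,.7977],None,[-.42,.903,.037,.081]),
([-1.106,.329,.388,.421,-.181,2.089,1.569],[.3266,.3836,.8503],None,[-.416,.895,.066,.144]),
([-1.28,.183,.551,.427,-.166,2.089,1.566],[.2758,.324,.9177],None,[-.41,.883,.096,.208]),
([-1.631,.091,.891,.383,-.15,2.089,1.561],[.2395,.2802,.9712],None,[-.402,.866,.126,.271]),
([-1.692,-.441,.71,2.012,.421,.885,1.326],[.3501,.1816,.5666],None,[-.402,.866,.126,.27]),
([-2.066,-.457,1.51,2.56,1.463,.227,.617],[.3621,.1083,.3356],None,[-.401,.868,.118,.269]),
([-2.1,-.456,1.51,2.322,.83,.353,1.254],[.4309,.1278,.3851],None,[-.398,.869,.11,.273]),
([-2.398,-.456,1.509,1.481,.499,1.061,1.574],[.5675,.2112,.6304],None,[-.395,.867,.106,.286]),
([-2.463,-.456,1.51,1.361,.534,1.154,1.56],[.5786,.2213,.6694],None,[-.391,.866,.1,.296])]
def fk(q,p):
    Rm=R.identity();t=np.zeros(3)
    seq="zyzyzyz";sg=[1,1,1,1,1,1,1]
    for i in range(7):
        off=p[i] 
        Rm=Rm*R.from_euler(seq[i],SG[i]*q[i]+off)
        t=t+Rm.apply(p[7+3*i:10+3*i])
    return t,Rm
SG=np.ones(7)
E
python3 - <<'E'
import kin,numpy as np,itertools
from kin import *
from scipy.optimize import least_squares
def res(p,sg=None):
    o=[]
    for q,t,_,k in D:
        a,b=fk(q,p);o+=[(a-t)*10,(b.inv()*R.from_quat(k)).as_rotvec()]
    return np.r_[np.concatenate(o),0.01*(p[7:])*1]
best=None
for sg in itertools.product([1],[1],[1,-1],[1],[1,-1],[1],[1,-1]):
    kin.SG=np.array(sg)
    for off in (2.36,1.57,0,3.14):
      for o7 in (0,1.57,3.14,-1.57):
        p0=np.zeros(28);p0[0]=off;p0[6]=o7;p0[9]=.33;p0[12]=.2;p0[15]=.2;p0[18]=.2;p0[21]=.2;p0[27]=.2
        s=least_squares(res,p0,max_nfev=40)
        if best is None or s.cost<best[0]: best=(s.cost,sg,s.x);print(s.cost,sg)
kin.SG=np.array(best[1]);p=least_squares(res,best[2],max_nfev=500).x
for q,t,_,k in D:
    a,b=fk(q,p);print(((a-t)*1000).round(1),np.degrees((b.inv()*R.from_quat(k)).magnitude()).round(2))
print(p[:7].round(3));print(p[7:].reshape(7,3).round(3)); np.save("kin.npy",np.r_[best[1],p])
E
```

```text
Still running in the background as job /tmp/bash_jobs.1000/3f6687027820 (pid 1354). You'll get a notice when it ends.
```

```bash
kill -- -$(cat /tmp/bash_jobs.1000/3f6687027820/pid); cat /tmp/bash_jobs.1000/3f6687027820/stdout
cat > kin2.py <<'E'
import numpy as np
from kin import D,R
def fk(q,p,sg):
    T=np.eye(3);t=np.zeros(3)
    for i in range(7):
        a=sg[i]*q[i]+p[i];c,s=np.cos(a),np.sin(a)
        M=np.array([[c,-s,0],[s,c,0],[0,0,1]]) if i%2==0 else np.array([[c,0,s],[0,1,0],[-s,0,c]])
        T=T@M;t=t+T@p[7+3*i:10+3*i]
    return t,T
E
cat > fit.py <<'E'
from kin2 import *
import itertools,time
from scipy.optimize import least_squares
K=[R.from_quat(d[3]).as_matrix() for d in D]
# scales: keep offsets 2,4,6 zero & y translations zero
free=[0,2,4,6,9,12,13-0,15,16,18,19,21,22,24,25,27]
free=[0,2,4,6]+[9]+[10,12,13,15,16,18,19,21,22,24]+[27]
def full(v): p=np.zeros(28);p[free]=v;return p
def mk(sg):
    def res(v):
        p=full(v);o=[]
        for d,k in zip(D,K):
            a,b=fk(d[0],p,sg);o+=[(a-d[1])*5,(b-k).ravel()]
        return np.r_[np.concatenate(o),0.003*v[4:]]
    return res
best=None;t0=time.time()
for sg in itertools.product([1],[1],[1,-1],[1],[1,-1],[1],[1,-1]):
  for off in (2.36,1.2,0,3.5):
      for o7 in (0,3.14):
        p0=np.zeros(28);p0[0]=off;p0[6]=o7;p0[9]=.33;p0[12]=.2;p0[15]=.2;p0[18]=.2;p0[21]=.2;p0[27]=.2
        s=least_squares(mk(sg),p0[free],max_nfev=15)
        if best is None or s.cost<best[0]: best=(s.cost,sg,s.x);print(s.cost,sg,off,o7,flush=True)
  if time.time()-t0>300: break
sg=best[1];s=least_squares(mk(sg),best[2],max_nfev=200);p=full(s.x)
for d,k in zip(D,K):
    a,b=fk(d[0],p,sg);print(((a-d[1])*1000).round(1),np.degrees(np.linalg.norm(b-k)/1.414).round(2))
print(p[:7].round(3));print(p[7:].reshape(7,3).round(3)); np.save("kin.npy",np.r_[sg,p])
E
OMP_NUM_THREADS=1 timeout 500 python3 fit.py
```

```text
3.6430754725278343 (1, 1, 1, 1, 1, 1, 1)
3.6430754553254396 (1, 1, 1, 1, 1, 1, 1)
3.6430754550557625 (1, 1, 1, 1, 1, 1, 1)
3.643075454821956 (1, 1, 1, 1, 1, 1, 1)
3.643075448724511 (1, 1, 1, 1, 1, 1, 1)
2.320525422181496 (1, 1, 1, 1, 1, 1, -1)
2.3205254210875346 (1, 1, 1, 1, 1, 1, -1)
2.3205254205456427 (1, 1, 1, 1, 1, 1, -1)
2.3205254138410965 (1, 1, 1, 1, 1, 1, -1)
[  1.7   3.3 -10.1] 27.71
[-18.9 -47.2 -38. ] 16.41
[11.  -3.  32.3] 6.84
[12.4 15.1 48.6] 11.15
[ 5.7  8.3 28.7] 7.82
[-2.9 13.9 17. ] 8.19
[-18.1  22.8 -12.3] 7.97
[ -3.6  17.5 -29.4] 11.23
[ 38.5 -50.9 -50.9] 13.87
[-11.2   1.  -10.8] 26.39
[ 3.7 -0.8 29.6] 61.35
[ 11.3   3.9 -23.8] 18.98
[-16.4  26.    9.4] 31.03
[-13.7 -10.8   9.6] 25.37
[ 1.134  0.231  0.919  0.156 -0.631 -0.233  1.467]
[[-0.007  0.124  0.283]
 [ 0.066  0.124  0.333]
 [ 0.058 -0.093  0.333]
 [ 0.456 -0.093  0.208]
 [-0.502  0.044  0.207]
 [ 0.195  0.045  0.061]
 [ 0.2   -0.142  0.061]]
6.7726285925169805 (1, 1, 1, 1, 1, 1, 1) 2.36 0
6.772628586296481 (1, 1, 1, 1, 1, 1, 1) 2.36 3.14
6.772628581111598 (1, 1, 1, 1, 1, 1, 1) 1.2 3.14
5.458691786275833 (1, 1, 1, 1, 1, 1, -1) 2.36 0
5.45869178610294 (1, 1, 1, 1, 1, 1, -1) 1.2 0
[ 118.9 -233.8 -107.2] 28.54
[-23.7 -26.5 -65.1] 17.92
[-94.1 -26.   14. ] 8.0
[-17.2  21.8  16.8] 12.17
[-47.3   5.    9.4] 9.38
[-28.8  16.9   6.4] 9.12
[-16.9  24.6  -1.9] 7.17
[45.9 32.9  3.2] 8.14
[ 86.9 -23.4   5.5] 7.7
[173.7  94.9  45.6] 18.36
[ 31.  -80.1  16.2] 65.68
[-41.2   0.5  -1.9] 13.35
[-183.9   44.3   26.6] 29.28
[-199.1   30.8   32.6] 25.43
[ 1.594  0.     0.526  0.    -0.409  0.     1.577]
[[ 0.     0.     0.8  ]
 [ 0.256  0.     0.081]
 [ 0.042  0.     0.081]
 [ 0.194  0.     0.216]
 [-0.191  0.     0.219]
 [ 0.172  0.     0.166]
 [ 0.     0.     0.157]]bash: kill: (-1354) - No such process
```

```bash
cat > fit2.py <<'E'
import numpy as np,time
from kin import D,R
from scipy.optimize import least_squares
Q=np.array([d[0] for d in D]);K=np.array([R.from_quat(d[3]).as_matrix() for d in D]);P=np.array([d[1] for d in D])
def rots(v,Q):
    # link frames: chain with unit axes in zero-pose frame
    T=np.repeat(np.eye(3)[None],len(Q),0);L=[T]
    for i in range(7):
        w=v[3*i:3*i+3];w=w/np.linalg.norm(w)
        W=np.array([[0,-w[2],w[1]],[w[2],0,-w[0]],[-w[1],w[0],0]]);a=Q[:,i][:,None,None]
        T=T@(np.eye(3)+np.sin(a)*W+(1-np.cos(a))*(W@W));L.append(T)
    return L
def res(v):
    L=rots(v,Q);E=L[-1]@R.from_rotvec(v[21:]).as_matrix()-K
    return np.r_[E.ravel(), .01*(np.linalg.norm(v[:21].reshape(7,3),axis=1)-1)]
if __name__=="__main__":
    rng=np.random.default_rng(0);sols=[];t0=time.time()
    base=np.array([[0,0,1],[0,1,0],[0,0,1],[0,1,0],[0,0,1],[0,1,0],[0,0,1.]])
    while time.time()-t0<240:
        b=base.copy()
        # random rotation of pairs consistent with zero pose elbow offsets
        z=np.eye(3)[rng.integers(0,3,7)]*rng.choice([-1,1],7)[:,None]
        z[0]=[0,0,rng.choice([-1,1])]
        if rng.random()<.5: z=b*rng.choice([-1,1],7)[:,None]
        v0=np.r_[z.ravel()+.1*rng.normal(size=21),R.random(random_state=int(rng.integers(1e9))).as_rotvec()]
        s=least_squares(res,v0,max_nfev=60);sols.append((s.cost,s.x))
    sols.sort(key=lambda a:a[0]);print(len(sols),[round(s[0],6) for s in sols[:12]])
    for c,v in sols[:4]:
        a=v[:21].reshape(7,3);a=a/np.linalg.norm(a,axis=1)[:,None];print(c);print(a.round(3))
        L=rots(v,Q);A=np.concatenate([np.concatenate(L[i][:] if 0 else [L[i][n] for n in range(len(Q))],0) for i in range(8)],1)
        x,*_=np.linalg.lstsq(np.r_[A,1e-3*np.eye(24)],np.r_[P.ravel(),np.zeros(24)],rcond=None)
        print("pos rms",np.sqrt(np.mean((A@x-P.ravel())**2)))
    np.save("v.npy",sols[0][1])
E
OMP_NUM_THREADS=1 python3 fit2.py
```

```text
448 [np.float64(1.5e-05), np.float64(1.5e-05), np.float64(1.5e-05), np.float64(1.5e-05), np.float64(1.5e-05), np.float64(1.5e-05), np.float64(1.5e-05), np.float64(1.5e-05), np.float64(1.5e-05), np.float64(1.5e-05), np.float64(1.5e-05), np.float64(1.5e-05)]
1.5006638488655803e-05
[[ 0.001  0.002 -1.   ]
 [-0.001  1.     0.003]
 [ 0.001  0.002 -1.   ]
 [-0.001  1.     0.002]
 [-0.001  0.003 -1.   ]
 [-0.001  1.     0.001]
 [-0.001  0.002 -1.   ]]
pos rms 0.00016800185036325852
1.5006638488655962e-05
[[ 0.001  0.002 -1.   ]
 [-0.001  1.     0.003]
 [ 0.001  0.002 -1.   ]
 [-0.001  1.     0.002]
 [-0.001  0.003 -1.   ]
 [-0.001  1.     0.001]
 [-0.001  0.002 -1.   ]]
pos rms 0.00016800179267243898
1.5006638488656335e-05
[[ 0.001  0.002 -1.   ]
 [-0.001  1.     0.003]
 [ 0.001  0.002 -1.   ]
 [-0.001  1.     0.002]
 [-0.001  0.003 -1.   ]
 [-0.001  1.     0.001]
 [-0.001  0.002 -1.   ]]
pos rms 0.000168001861007075
1.5006638488656359e-05
[[ 0.001  0.002 -1.   ]
 [-0.001  1.     0.003]
 [ 0.001  0.002 -1.   ]
 [-0.001  1.     0.002]
 [-0.001  0.003 -1.   ]
 [-0.001  1.     0.001]
 [-0.001  0.002 -1.   ]]
pos rms 0.00016800185720628984
```

Kinematics fitted: 0.17 mm position rms, and all the z joints turn negative. Now the wanted branch at the grasp pose, and a simulated local-IK route.

```bash
cat > kin3.py <<'E'
import numpy as np
from fit2 import Q,K,P,R
from scipy.optimize import least_squares
AX=np.array([[0,0,-1],[0,1,0]]*3+[[0,0,-1]],float)
LO=np.array([-3.01,-.46,-1.47,.13,-1,.04,-2.66]);HI=np.array([3.01,2.08,1.51,2.56,4.14,2.09,2.66])
def chain(q):
    T=np.eye(3);L=[T]
    for i in range(7):
        a=q[i];c,s=np.cos(a),np.sin(a)
        M=np.array([[c,s,0],[-s,c,0],[0,0,1]]) if i%2==0 else np.array([[c,0,s],[0,1,0],[-s,0,c]])
        T=T@M;L.append(T)
    return L
# constant tool rotation + offsets
Rt=R.from_matrix(np.array([chain(q)[-1].T@k for q,k in zip(Q,K)])).mean().as_matrix()
A=np.concatenate([np.concatenate(chain(q)[1:],1) for q in Q],0)
# offsets after joints; regularised
X,*_=np.linalg.lstsq(np.r_[A,1e-3*np.eye(21)],np.r_[P.ravel(),np.zeros(21)],rcond=None)
def fk(q):
    L=chain(q);return np.concatenate(L[1:],1)@X,L[-1]@Rt
def pts(q):
    L=chain(q);o=[];t=np.zeros(3)
    for i in range(7): t=t+L[i+1]@X[3*i:3*i+3];o.append(t)
    return o
def err(q,t,M,w=.3):
    a,b=fk(q);return np.r_[a-t,w*R.from_matrix(b.T@M).as_rotvec()]
if __name__=="__main__":
    print(X.reshape(7,3).round(3),R.from_matrix(Rt).as_rotvec().round(3))
    print(max(np.linalg.norm(fk(q)[0]-p) for q,p in zip(Q,P)))
    rng=np.random.default_rng(1)
    ca=np.radians(49.75);th=np.radians(34.8)
    z=np.array([np.cos(ca)*np.sin(th),np.sin(ca)*np.sin(th),-np.cos(th)]);y=np.array([-np.sin(ca),np.cos(ca),0]);M=np.c_[np.cross(y,z),y,z]
    for t in ([.5138,.144,.0415],[.5138,.144,.2],[.533,.168,.0415]):
        print(t);seen=[]
        for _ in range(25):
            s=least_squares(lambda q:np.r_[err(q,t,M),.001*q[2],0.001*(q[4])],rng.uniform(LO,HI),bounds=(LO,HI))
            e=np.linalg.norm(err(s.x,t,M))
            if e<.004 and not any(np.abs(s.x-o).max()<.1 for o in seen): seen.append(s.x);print(s.x.round(2),round(e,5))
E
OMP_NUM_THREADS=1 python3 kin3.py
```

```text
[[ 0.    -0.01   0.347]
 [ 0.    -0.01   0.282]
 [-0.    -0.014  0.282]
 [-0.    -0.014  0.172]
 [ 0.    -0.     0.172]
 [-0.    -0.     0.152]
 [ 0.     0.     0.152]] [-0.     0.     1.571]
0.00046861560400948725
[0.5138, 0.144, 0.0415]
[ 0.56  1.49 -1.35  2.32  2.21  1.02  0.47] 1e-05
[0.5138, 0.144, 0.2]
[ 0.56  0.99 -1.3   2.29  1.92  0.63  0.41] 2e-05
[0.533, 0.168, 0.0415]
[ 0.5   1.46 -1.31  2.26  2.22  0.97  0.43] 1e-05
```

```bash
cat > scan.py <<'E'
from kin3 import *
def ori(az,tilt,flip):
    ca,th=np.radians(az),np.radians(tilt)
    z=np.array([np.cos(ca)*np.sin(th),np.sin(ca)*np.sin(th),-np.cos(th)]);y=np.array([-np.sin(ca),np.cos(ca),0])*(-1 if flip else 1)
    return np.c_[np.cross(y,z),y,z]
if __name__=="__main__":
  rng=np.random.default_rng(1)
  for az,tilt in ((49.75,34.8),(49.75,28),(49.75,22),(42,34),(35,34)):
   for flip in (0,1):
    u=np.array([np.cos(np.radians(az)),np.sin(np.radians(az))])
    t=np.r_[np.array([.5698,.2101])-u*.0866,.0415];M=ori(az,tilt,flip)
    seen=[]
    for _ in range(40):
        s=least_squares(lambda q:np.r_[err(q,t,M),.001*q[2],0.001*(q[4]-1.5)],rng.uniform(LO,HI),bounds=(LO,HI),max_nfev=60)
        e=np.linalg.norm(err(s.x,t,M))
        if e<.004 and not any(np.abs(s.x-o).max()<.15 for o in seen): seen.append(s.x);print(az,tilt,flip,s.x.round(2),round(e,5),"margin",np.minimum(s.x-LO,HI-s.x).min().round(2))
E
OMP_NUM_THREADS=1 python3 scan.py
```

```text
49.75 34.8 0 [ 0.45  1.29 -1.04  2.32  2.48  0.77  0.1 ] 1e-05 margin 0.24
49.75 34.8 0 [ 0.26  1.14 -0.68  2.33  2.93  0.64 -0.44] 0.00026 margin 0.23
49.75 34.8 0 [ 0.2   1.1  -0.56  2.33  3.09  0.64 -0.63] 0.00034 margin 0.23
49.75 34.8 1 [ 0.56  1.5  -1.37  2.32  2.2   1.03 -2.66] 1e-05 margin 0.0
49.75 34.8 1 [ 0.25  1.13 -0.65  2.33  2.97  0.64  2.66] 1e-05 margin 0.0
49.75 34.8 1 [ 0.06  1.07 -0.34  2.34  3.37  0.68  2.19] 4e-05 margin 0.22
49.75 34.8 1 [-0.62  1.36  0.92  2.38  4.09  1.53  1.18] 2e-05 margin 0.05
49.75 28 0 [ 0.34  1.18 -0.92  2.27  2.35  0.65  0.09] 1e-05 margin 0.29
49.75 28 1 [ 0.15  1.05 -0.56  2.28  2.85  0.5   2.66] 1e-05 margin 0.0
49.75 28 1 [ 0.49  1.4  -1.3   2.26  2.06  0.98 -2.66] 1e-05 margin 0.0
49.75 28 1 [-0.02  1.01 -0.28  2.29  3.33  0.51  2.13] 9e-05 margin 0.27
49.75 28 1 [ 0.08  1.03 -0.45  2.28  3.05  0.49  2.44] 6e-05 margin 0.22
49.75 22 0 [ 0.23  1.09 -0.78  2.21  2.21  0.52  0.13] 1e-05 margin 0.35
49.75 22 0 [ 0.15  1.04 -0.64  2.22  2.41  0.43 -0.1 ] 0.00015 margin 0.34
49.75 22 0 [ 0.08  1.01 -0.52  2.22  2.62  0.38 -0.33] 4e-05 m
[... 228 characters left out ...]
8
42 34 0 [ 0.33  1.26 -0.96  2.38  2.55  0.91 -0.2 ] 1e-05 margin 0.18
42 34 0 [-0.01  1.07 -0.35  2.4   3.18  0.81 -0.97] 0.0002 margin 0.16
42 34 0 [-0.67  1.33  0.85  2.44  3.96  1.45 -2.03] 3e-05 margin 0.12
42 34 1 [ 0.22  1.16 -0.74  2.39  2.78  0.82  2.66] 1e-05 margin 0.0
42 34 1 [-0.15  1.06 -0.11  2.41  3.4   0.86  1.9 ] 2e-05 margin 0.15
42 34 1 [-0.04  1.07 -0.3   2.4   3.23  0.81  2.11] 7e-05 margin 0.16
35 34 0 [ 0.21  1.23 -0.88  2.43  2.6   1.02 -0.47] 1e-05 margin 0.13
35 34 0 [ 0.03  1.12 -0.55  2.44  2.88  0.93 -0.83] 2e-05 margin 0.12
35 34 1 [-0.04  1.1  -0.43  2.45  2.98  0.93  2.18] 6e-05 margin 0.11
35 34 1 [ 0.2   1.22 -0.86  2.43  2.61  1.02  2.66] 1e-05 margin 0.0
```

The grasp needs the wrist-flipped branch (q5≈2.5–3.2, q2≈1.1). I'll build a local-IK emulator and check it against the recorded moves. Then I can use it to pick the waypoints.

```bash
cat > emu.py <<'E'
from kin3 import *
VL=np.array([2.57,2.57]+[3.14]*5)*.7/12
def jac(q):
    L=chain(q);J=np.zeros((6,7));o=[];t=np.zeros(3);org=[]
    for i in range(7):
        org.append(t.copy());t=t+L[i+1]@X[3*i:3*i+3]
    for i in range(7):
        a=L[i+1]@AX[i];J[:3,i]=np.cross(a,t-org[i]);J[3:,i]=a
    return J,t,L[-1]@Rt
def ik(q,t,M,w=.3,lam=.03,it=30,null=0.0,q0=None):
    q=q.copy();W=np.r_[1,1,1,w,w,w]
    for _ in range(it):
        J,a,b=jac(q);e=np.r_[t-a,R.from_matrix(M@b.T).as_rotvec()]*W;J=J*W[:,None]
        d=J.T@np.linalg.solve(J@J.T+lam**2*np.eye(6),e)
        if null: d+=null*(np.eye(7)-np.linalg.pinv(J)@J)@(q0-q)
        q=np.clip(q+np.clip(d,-.3,.3),LO+.004,HI-.000)
    return q
def move(q,goal,M,rows,turn=0,**k):
    """one call; returns q"""
    J,t,Mc=jac(q);Mg=Mc if M is None else M
    for _ in range(rows):
        J,a,b=jac(q)
        d=goal-a;n=np.linalg.norm(d);st=a+d*min(1,.0417/max(n,1e-9))
        rv=R.from_matrix(Mg@b.T).as_rotvec();m=np.linalg.norm(rv);Ms=R.from_rotvec(rv*min(1,.125/max(m,1e-9))).as_matrix()@b
        qn=ik(q,st,Ms,**k);dq=qn-q;f=min(1,(VL/np.maximum(np.abs(dq),1e-9)).min());q=q+dq*f
    return q
def rel(q,sh,turn):
    J,t,M=jac(q);return t+M@(np.array(sh)*.75),M@R.from_rotvec([0,0,2*turn]).as_matrix()
if __name__=="__main__":
    hist=[(0,([-.24,-.046,-.387],-.64),12),(1,([0,0,-.33],0),7),(2,([0,0,-.6],0),8),(8,([.627,-.396,.914],0),12),(9,([.314,-.2,.474],0),13),(10,([-.104,-.12,.098],0),5),(11,([-.388,-.117,-.111],0),9),(12,([-.22,-.16,.117],0),6)]
    mid=(LO+HI)/2
    for name,k in (("l.03",{}),("l.1",dict(lam=.1)),("l.01w1",dict(lam=.01,w=1)),("l.1w1",dict(lam=.1,w=1)),("nullmid",dict(null=.05,q0=mid)),("w1it3",dict(w=1,lam=.05,it=3))):
        print(name)
        for i,(sh,tn),n in hist:
            g,M=rel(Q[i],sh,tn);q=move(Q[i],g,M,n,**k);print("  ",i,q.round(2),"true",Q[i+1].round(2))
E
OMP_NUM_THREADS=1 python3 emu.py
```

```text
l.03
   0 [-0.69  0.54 -0.55  1.01  0.27  1.66  1.3 ] true [-0.69  0.54 -0.55  1.01  0.27  1.66  1.3 ]
   1 [-0.91  0.81  0.21  0.15 -0.24  2.09  1.49] true [-1.02  0.55  0.28  0.49 -0.17  2.09  1.58]
   2 [-0.77  0.91  0.62  0.13 -0.7   2.09  1.5 ] true [-1.09  0.35  0.31  0.64 -0.13  2.09  1.57]
   8 [-1.76 -0.46  0.76  2.04  0.48  0.86  1.27] true [-1.69 -0.44  0.71  2.01  0.42  0.88  1.33]
   9 [-2.5  -0.46  1.51  2.53  1.82  0.54  0.16] true [-2.07 -0.46  1.51  2.56  1.46  0.23  0.62]
   10 [-2.35 -0.46  1.51  2.3   1.23  0.46  0.86] true [-2.1  -0.46  1.51  2.32  0.83  0.35  1.25]
   11 [-2.57 -0.46  1.51  1.35  0.59  1.18  1.52] true [-2.4  -0.46  1.51  1.48  0.5   1.06  1.57]
   12 [-2.96 -0.46  1.51  0.84  0.8   1.6   1.47] true [-2.46 -0.46  1.51  1.36  0.53  1.15  1.56]
l.1
   0 [-0.69  0.54 -0.54  1.01  0.27  1.66  1.3 ] true [-0.69  0.54 -0.55  1.01  0.27  1.66  1.3 ]
   1 [-0.95  0.59  0.04  0.14 -0.03  2.09  1.5 ] true [-1.02  0.55  0.28  0.49 -0.17  2.09  1.58]
   2 [-0.96  0.56  0.51  0.13 -0.46  2.09  1.52] true [-1.09  0.35  0.31  0.64 -0.13  2.09  1.57]
   8 [-1.7
[... 2957 characters left out ...]
1.66  1.3 ]
   1 [-0.98  0.81 -0.29  0.13  0.31  2.09  1.51] true [-1.02  0.55  0.28  0.49 -0.17  2.09  1.58]
   2 [-0.89  0.88  0.35  0.13 -0.34  2.09  1.56] true [-1.09  0.35  0.31  0.64 -0.13  2.09  1.57]
   8 [-1.83 -0.46  0.78  2.05  0.54  0.87  1.19] true [-1.69 -0.44  0.71  2.01  0.42  0.88  1.33]
   9 [-2.45 -0.11  1.51  2.56  1.2   0.04  0.94] true [-2.07 -0.46  1.51  2.56  1.46  0.23  0.62]
   10 [-2.34 -0.46  1.51  2.3   1.22  0.46  0.87] true [-2.1  -0.46  1.51  2.32  0.83  0.35  1.25]
   11 [-2.57 -0.46  1.51  1.35  0.59  1.18  1.52] true [-2.4  -0.46  1.51  1.48  0.5   1.06  1.57]
   12 [-2.96 -0.46  1.51  0.87  0.79  1.57  1.45] true [-2.46 -0.46  1.51  1.36  0.53  1.15  1.56]
```

```bash
cat > plan.py <<'E'
from emu import *
import sys,time
def run(q,wps,M,it=8,verbose=0,maxrows=60):
    tot=0
    for g in wps:
        g=np.array(g);n=int(np.ceil(np.linalg.norm(g-fk(q)[0])/.0417))+4;n=min(n,maxrows)
        q=move(q,g,M,n,it=it);tot+=n
        if verbose: a,b=fk(q);print(g.round(3),n,q.round(2),"perr",(np.linalg.norm(a-g)*1000).round(1),"rerr",np.degrees(np.linalg.norm(R.from_matrix(M@b.T).as_rotvec())).round(1))
    return q,tot
def ml(q,):
    J,a,M=jac(q);d=np.arctan2(-M[2,1],-M[2,0]) # level tool y: y'=y cos d - x... 
    best=min(np.linspace(-.3,.3,601),key=lambda d:abs((M@R.from_rotvec([0,0,d]).as_matrix())[2,1]))
    return best,M@R.from_rotvec([0,0,best]).as_matrix()
if __name__=="__main__":
    q0=np.array([-2.463,-.456,1.51,1.361,.534,1.154,1.56]);seed=int(sys.argv[1]);rng=np.random.default_rng(seed)
    d,M=ml(q0);best=[];t0=time.time()
    G=np.array([.513,.1447,.0415])
    while time.time()-t0<200:
        w=[rng.uniform([.1,.0,.75],[.45,.5,1.05]),rng.uniform([.35,-.1,.5],[.75,.45,1.0]),[.51,.14,.22],G]
        if rng.random()<.5: w.insert(2,rng.uniform([.45,0.,.4],[.7,.3,.7]))
        q,n=run(q0,w,M);a,b=fk(q);e=np.linalg.norm(a-G)+.3*np.linalg.norm(R.from_matrix(M@b.T).as_rotvec())
        best.append((e,n,[np.array(x).round(3).tolist() for x in w],q.round(2).tolist()))
    best.sort(key=lambda x:x[0]);print(len(best),sum(b[0]<.005 for b in best),"turn",d)
    for b in sorted([b for b in best if b[0]<.005],key=lambda x:x[1])[:3] or best[:2]: print(b)
E
for s in 1 2 3 4; do OMP_NUM_THREADS=1 python3 plan.py $s & done; wait
```

```text
377 0 turn 0.10000000000000003
(np.float64(0.32798038550375197), 65, [[0.123, 0.153, 1.037], [0.723, 0.371, 0.916], [0.51, 0.14, 0.22], [0.513, 0.145, 0.042]], [-0.02, 0.79, -0.32, 2.37, 2.06, 0.4, -0.0])
(np.float64(0.36400928747988887), 67, [[0.122, 0.13, 1.017], [0.439, 0.224, 0.925], [0.63, 0.206, 0.452], [0.51, 0.14, 0.22], [0.513, 0.145, 0.042]], [0.05, 0.9, -0.33, 2.34, 0.24, 0.04, 2.0])
396 0 turn 0.10000000000000003
(np.float64(0.39294747191407725), 65, [[0.221, 0.469, 0.799], [0.662, 0.321, 0.594], [0.633, 0.022, 0.413], [0.51, 0.14, 0.22], [0.513, 0.145, 0.042]], [0.35, 1.0, -0.75, 2.38, -0.32, 0.04, 2.66])
(np.float64(0.39578262190207314), 64, [[0.211, 0.289, 1.019], [0.47, 0.33, 0.729], [0.684, 0.123, 0.509], [0.51, 0.14, 0.22], [0.513, 0.145, 0.042]], [0.35, 0.99, -0.75, 2.38, -0.32, 0.04, 2.66])
386 0 turn 0.10000000000000003
(np.float64(0.20806208031429557), 64, [[0.13, 0.088, 0.94], [0.395, 0.24, 0.816], [0.51, 0.14, 0.22], [0.513, 0.145, 0.042]], [0.03, 0.75, -0.5, 2.55, 2.71, 0.67, -0.68])
(np.float64(0.3676585112690641), 63, [[0.134, 0.143, 1.036], [0.613, 0.101, 0.758], [0.51, 0.14, 0.22], [0.513, 0.145, 0.042]], [0.12, 0.92, -0.42, 2.36, 0.11, 0.04, 2.16])
396 0 turn 0.10000000000000003
(np.float64(0.26504677908349356), 65, [[0.213, 0.289, 0.768], [0.4, 0.195, 0.983], [0.51, 0.14, 0.22], [0.513, 0.145, 0.042]], [-0.23, 0.55, -0.39, 2.56, 2.71, 0.56, -0.84])
(np.float64(0.27371619631996985), 63, [[0.222, 0.174, 0.894], [0.387, 0.201, 0.961], [0.51, 0.14, 0.22], [0.513, 0.145, 0.042]], [-0.25, 0.54, -0.38, 2.56, 2.69, 0.55, -0.82])
```

```bash
cat > plan2.py <<'E'
from plan import *
q0=np.array([-2.463,-.456,1.51,1.361,.534,1.154,1.56]);seed=int(sys.argv[1]);rng=np.random.default_rng(seed)
d,M=ml(q0);best=[];t0=time.time();G=np.array([.513,.1447,.0415])
def ee(q,g): a,b=fk(q);return np.linalg.norm(a-g)+.3*np.linalg.norm(R.from_matrix(M@b.T).as_rotvec())
while time.time()-t0<230:
    w=[rng.uniform([.1,.05,.75],[.25,.3,1.05]),rng.uniform([.35,0,.6],[.7,.4,1.0]),[.5,.13,rng.uniform(.2,.4)]]
    q,n=run(q0,w,M)
    q=move(q,np.array(w[2]),M,24,it=8);e3=ee(q,w[2])
    if e3<.05: q=move(q,G,M,16,it=8);e4=ee(q,G)
    else: e4=1+e3
    best.append((e4,n,[np.array(x).round(3).tolist() for x in w],q.round(2).tolist(),e3))
best.sort(key=lambda x:x[0]);print(len(best),sum(b[0]<.005 for b in best))
for b in best[:4]: print(b)
E
for s in 1 2 3 4; do OMP_NUM_THREADS=1 python3 plan2.py $s & done; wait
```

```text
339 1
(np.float64(7.32624537740452e-17), 46, [[0.178, 0.251, 1.046], [0.351, 0.347, 0.694], [0.5, 0.13, 0.242]], [0.24, 1.17, -0.7, 2.39, 2.89, 0.82, -0.52], np.float64(9.364437230892959e-17))
(np.float64(0.4360523213071198), 52, [[0.135, 0.061, 1.032], [0.522, 0.391, 0.84], [0.5, 0.13, 0.354]], [0.1, 0.88, -0.35, 2.44, 0.24, 0.04, 2.03], np.float64(1.7388715495129836e-16))
(np.float64(0.4670832674261788), 52, [[0.127, 0.101, 1.029], [0.582, 0.303, 0.713], [0.5, 0.13, 0.355]], [0.35, 0.95, -0.77, 2.48, -0.37, 0.04, 2.66], np.float64(1.5298758797860883e-16))
(np.float64(0.4811813929759261), 48, [[0.117, 0.055, 1.0], [0.385, 0.18, 0.795], [0.5, 0.13, 0.324]], [0.38, 0.95, -0.82, 2.49, -0.37, 0.04, 2.66], np.float64(0.03472115440387877))
341 4
(np.float64(1.6498163764179143e-16), 43, [[0.248, 0.051, 0.86], [0.37, 0.256, 0.619], [0.5, 0.13, 0.214]], [0.36, 1.26, -0.94, 2.38, 2.65, 0.88, -0.21], np.float64(0.00042378078399080404))
(np.float64(1.7244263193464244e-16), 45, [[0.203, 0.228, 1.05], [0.429, 0.241, 0.643], [0.5, 0.13, 0.232]], [0.36, 1.26, -0.94, 2.38, 2.65, 0.88, -0.21], np.flo
[... 1201 characters left out ...]
[0.129, 0.143, 0.787], [0.405, 0.247, 0.896], [0.5, 0.13, 0.211]], [0.32, 1.22, -0.84, 2.38, 2.74, 0.85, -0.34], np.float64(2.170824732199729e-16))
(np.float64(0.4811798885894448), 46, [[0.232, 0.192, 1.002], [0.464, 0.303, 0.903], [0.5, 0.13, 0.324]], [0.38, 0.95, -0.82, 2.49, -0.37, 0.04, 2.66], np.float64(0.035569979427300245))
(np.float64(0.4812053513010721), 49, [[0.133, 0.07, 1.033], [0.482, 0.221, 0.736], [0.5, 0.13, 0.322]], [0.38, 0.95, -0.82, 2.49, -0.37, 0.04, 2.66], np.float64(0.03879431681602928))
(np.float64(0.48120893327194514), 49, [[0.223, 0.064, 0.928], [0.396, 0.377, 0.926], [0.5, 0.13, 0.325]], [0.38, 0.95, -0.82, 2.49, -0.37, 0.04, 2.66], np.float64(0.03203273534070184))
```

```bash
OMP_NUM_THREADS=1 python3 - <<'E'
import sys;sys.argv=["x","1"]
from plan import *
q0=np.array([-2.463,-.456,1.51,1.361,.534,1.154,1.56]);d,M=ml(q0);print(d)
for w in ([[.203,.228,1.05],[.429,.241,.643],[.5,.13,.232]],[[.197,.159,1.044],[.402,.253,.682],[.5,.13,.267]],[[.169,.189,.919],[.361,.309,.889],[.5,.13,.259]],[[.248,.051,.86],[.37,.256,.619],[.5,.13,.214]]):
    print("--");run(q0,w+[[.5,.13,.25]]*2+[[.513,.1447,.0415]],M,verbose=1)
E
```

```text
0.10000000000000003
--
[0.203 0.228 1.05 ] 17 [-0.91  0.23  0.72  0.13 -0.63  2.09  1.44] perr 142.6 rerr 9.6
[0.429 0.241 0.643] 13 [-1.56 -0.15  0.86  1.71  0.08  0.9   1.62] perr 0.0 rerr 0.0
[0.5   0.13  0.232] 15 [-2.17  0.07  1.22  2.52  0.76  0.04  0.79] perr 319.7 rerr 10.5
[0.5  0.13 0.25] 12 [-0.42  0.36  0.22  2.44  1.09  0.04  0.94] perr 131.3 rerr 27.1
[0.5  0.13 0.25] 8 [ 0.19  0.55 -0.67  2.3   1.97  0.26  0.05] perr 12.1 rerr 11.1
[0.513 0.145 0.042] 9 [ 0.38  1.28 -0.96  2.38  2.62  0.89 -0.18] perr 0.0 rerr 0.0
--
[0.197 0.159 1.044] 17 [-1.07  0.08  0.78  0.13 -0.49  2.09  1.53] perr 79.7 rerr 13.5
[0.402 0.253 0.682] 14 [-1.53 -0.18  0.71  1.62  0.16  1.02  1.49] perr 0.0 rerr 0.0
[0.5   0.13  0.267] 15 [-2.53 -0.01  1.51  2.5   0.9   0.04  0.69] perr 339.7 rerr 15.1
[0.5  0.13 0.25] 13 [-0.58  0.32  0.39  2.42  1.44  0.04  0.57] perr 128.1 rerr 27.8
[0.5  0.13 0.25] 8 [ 0.46  0.69 -0.98  2.35  2.33  0.35 -0.19] perr 0.0 rerr 0.0
[0.513 0.145 0.042] 10 [ 0.37  1.27 -0.94  2.38  2.64  0.88 -0.21] perr 0.0 rerr 0.0
--
[0.169 0.189 0.919] 16 [-1.53 -0.26 -0.04  0.92 
[... 276 characters left out ...]
rr 144.1 rerr 25.5
[0.5  0.13 0.25] 8 [ 0.06  0.5  -0.45  2.31  1.79  0.18  0.23] perr 42.5 rerr 16.4
[0.513 0.145 0.042] 10 [ 0.38  1.28 -0.96  2.38  2.62  0.89 -0.18] perr 0.0 rerr 0.0
--
[0.248 0.051 0.86 ] 15 [-1.34 -0.46  0.27  1.17  0.31  1.79  1.42] perr 3.2 rerr 0.4
[0.37  0.256 0.619] 13 [-1.51 -0.22  0.6   1.84  0.27  0.86  1.33] perr 0.0 rerr 0.0
[0.5   0.13  0.214] 15 [-2.2   0.04  1.3   2.56  0.74  0.04  0.93] perr 312.7 rerr 15.3
[0.5  0.13 0.25] 12 [-0.4   0.29  0.09  2.51  0.8   0.04  1.2 ] perr 147.0 rerr 23.7
[0.5  0.13 0.25] 8 [-0.16  0.47 -0.06  2.32  1.11  0.04  0.95] perr 88.3 rerr 22.4
[0.513 0.145 0.042] 10 [ 0.38  1.28 -0.98  2.38  2.61  0.9  -0.16] perr 0.0 rerr 0.0
```

```bash
cat > rrt.py <<'E'
from plan import *
S0=np.array([.589,.2345]);cs,sn=np.cos(.611),np.sin(.611)
def safe(p):
    d=p[:2]-S0;xs=cs*d[0]+sn*d[1];ys=-sn*d[0]+cs*d[1]
    return p[2]>.46 or xs<-.10
def seg(q,g,M,extra=5):
    """smooth segment; None if not tracked"""
    a,_=fk(q);n=int(np.ceil(np.linalg.norm(g-a)/.0417));k=0
    for k in range(n+extra):
        q=move(q,g,M,1,it=6);a,b=fk(q);re=np.linalg.norm(R.from_matrix(M@b.T).as_rotvec())
        if re>.06 or not safe(a): return None,k
        if np.linalg.norm(g-a)<1e-3 and re<.005: return q,k+1
    return None,k
if __name__=="__main__":
    q0=np.array([-2.463,-.456,1.51,1.361,.534,1.154,1.56]);d,M=ml(q0);rng=np.random.default_rng(int(sys.argv[1]))
    G=np.array([.513,.1447,.0415]);t0=time.time()
    q=move(q0,fk(q0)[0],M,3)
    nodes=[(q,0,[])]
    tried=0;sol=[]
    while time.time()-t0<400 and len(sol)<3:
        # prefer nodes w/ q2 larger
        i=rng.integers(len(nodes)) if rng.random()<.3 else max(rng.integers(len(nodes),size=4),key=lambda j:nodes[j][0][1]-.3*abs(nodes[j][0][2]+.5)+.4*min(nodes[j][0][4],2.5))
        q,n,path=nodes[i]
        g=rng.uniform([.1,-.25,.25],[.75,.5,1.0]) if rng.random()<.6 else rng.uniform([.4,0,.2],[.55,.2,.5])
        a=fk(q)[0]
        dd=g-a;L=np.linalg.norm(dd);g=a+dd*min(1,.35/L)
        if not safe(g): continue
        q2,k=seg(q,g,M)
        if q2 is None or n+k>130: continue
        nodes.append((q2,n+k,path+[g.round(3).tolist()]))
        if q2[1]>.1 and q2[4]>1.2:
            q3,k3=seg(q2,np.array([.505,.135,.2]),M)
            if q3 is None: continue
            q4,k4=seg(q3,G,M)
            if q4 is not None: sol.append((n+k+k3+k4,path+[g.round(3).tolist()],q4.round(2)))
    print(sys.argv[1],len(nodes),"max q2",max(n[0][1] for n in nodes),"maxq5",max(n[0][4] for n in nodes if n[0][1]>0) if any(n[0][1]>0 for n in nodes) else None)
    for s in sorted(sol,key=lambda s:s[0])[:2]: print(s)
E
nproc; for s in 1 2 3 4 5 6; do OMP_NUM_THREADS=1 python3 rrt.py $s & done; wait
```

```text
4
4 66 max q2 0.49274435282409995 maxq5 3.6269254434605327
(67, [[0.555, 0.145, 0.778], [0.439, 0.079, 0.455], [0.398, 0.244, 0.761], [0.192, 0.421, 0.924], [0.291, 0.267, 0.626], [0.209, 0.381, 0.383]], array([-0.03,  1.08, -0.25,  2.4 ,  3.35,  0.86, -1.08]))
(87, [[0.555, 0.145, 0.778], [0.439, 0.079, 0.455], [0.398, 0.244, 0.761], [0.192, 0.421, 0.924], [0.301, 0.239, 0.646], [0.466, 0.14, 0.486], [0.247, 0.341, 0.673], [0.256, 0.344, 0.339]], array([-0.03,  1.08, -0.24,  2.4 ,  3.35,  0.86, -1.09]))
1 73 max q2 0.5562599394844733 maxq5 3.482360305406038
(56, [[0.314, 0.341, 0.477], [0.271, 0.313, 0.46], [0.421, 0.338, 0.775], [0.18, 0.23, 0.546], [0.236, 0.428, 0.263]], array([-0.06,  1.08, -0.19,  2.4 ,  3.39,  0.87, -1.14]))
(57, [[0.314, 0.341, 0.477], [0.271, 0.313, 0.46], [0.421, 0.338, 0.775], [0.18, 0.23, 0.546], [0.236, 0.428, 0.263], [0.49, 0.188, 0.245]], array([-0.05,  1.08, -0.22,  2.4 ,  3.38,  0.87, -1.12]))
6 150 max q2 0.5919241361816359 maxq5 3.2460014454582398
(56, [[0.39, 0.071, 0.923], [0.387, 0.164, 0.586], [0.296, 0.388, 0.716], [0.18, 0.45, 0.392], [0.409,
[... 1477 characters left out ...]
567], [0.137, 0.486, 0.584], [0.366, 0.299, 0.398], [0.538, 0.096, 0.398], [0.483, 0.126, 0.346], [0.503, 0.021, 0.361], [0.534, 0.022, 0.377], [0.464, 0.322, 0.544], [0.621, 0.496, 0.769], [0.558, 0.329, 0.467], [0.318, 0.409, 0.709], [0.269, 0.302, 0.379]], array([ 0.33,  1.24, -0.88,  2.38,  2.71,  0.86, -0.29]))
(122, [[0.381, 0.252, 0.567], [0.137, 0.486, 0.584], [0.366, 0.299, 0.398], [0.538, 0.096, 0.398], [0.483, 0.126, 0.346], [0.503, 0.021, 0.361], [0.55, 0.27, 0.602], [0.685, -0.024, 0.47], [0.656, -0.186, 0.438], [0.461, -0.086, 0.71], [0.43, 0.143, 0.482], [0.591, 0.408, 0.59], [0.268, 0.479, 0.473], [0.405, 0.2, 0.311]], array([ 0.3 ,  1.21, -0.8 ,  2.38,  2.79,  0.84, -0.39]))
```

The emulator finds smooth 56-row routes that swing left. I'll follow one leg by leg, checking the real joints after each.

```bash
cat > leg.py <<'E'
import sys,io,contextlib
from rrt import *
from plant import get_state
s=get_state();q=np.array(s["q"]);Mm=R.from_quat(s["eef_rot"]).as_matrix();a=np.array(s["tool_pos"])
d,M=ml(q);z=Mm[:,2]
print("t",s["clock"],"q",q.round(2),"pos",a.round(4),"F",s["contact_force"].round(1),"op",round(s["opening"]*88.1,1),"tilt %.1f az %.1f yaz %.1f yz %.4f level turn %.3f"%(np.degrees(np.arccos(-z[2])),np.degrees(np.arctan2(z[1],z[0])),np.degrees(np.arctan2(Mm[1,1],Mm[0,1])),Mm[2,1],d/2))
w=eval(sys.argv[1]) if len(sys.argv)>1 else []
if w:
    g=np.array(w[0]);dd=Mm.T@(g-a);print("shift",(dd/.75).round(3),"rows",np.linalg.norm(dd)/.0417)
    qq=q
    for g in w:
        qn,k=seg(qq,np.array(g),M)
        if qn is None: print(g,"FAIL",k);break
        qq=qn;print(g,k,qq.round(2))
E
OMP_NUM_THREADS=1 python3 leg.py "[[.39,.071,.923],[.387,.164,.586],[.296,.388,.716],[.18,.45,.392],[.409,.204,.295],[.505,.135,.2],[.513,.1447,.0415]]"
OMP_NUM_THREADS=1 python3 leg.py "[[.356,.006,.833],[.237,.221,.583],[.233,.481,.525],[.168,.48,.258],[.505,.135,.2],[.513,.1447,.0415]]"
```

```text
t 10.4167 q [-2.46 -0.46  1.51  1.36  0.53  1.15  1.56] pos [0.5786 0.2213 0.6694] F [-0.  -0.5 -0.5] op 72.2 tilt 36.4 az 42.9 yaz 137.5 yz -0.0589 level turn 0.050
shift [ 0.055  0.03  -0.462] rows 8.392135482042717
[0.39, 0.071, 0.923] 9 [-1.91 -0.26  1.07  0.7   0.27  1.91  1.71]
[0.387, 0.164, 0.586] 9 [-1.56 -0.37  0.74  1.95  0.36  0.85  1.39]
[0.296, 0.388, 0.716] 7 [-1.57 -0.08  0.36  1.49  0.32  1.16  1.07]
[0.18, 0.45, 0.392] 9 [-1.74  0.19  0.22  2.26  1.08  0.45 -0.16]
[0.409, 0.204, 0.295] 14 [-0.12  0.38 -0.46  2.51  3.08  0.33 -1.26]
[0.505, 0.135, 0.2] 4 [ 0.11  0.69 -0.43  2.4   3.31  0.44 -1.14]
[0.513, 0.1447, 0.0415] 4 [ 0.01  1.09 -0.32  2.4   3.29  0.84 -1.01]
t 10.4167 q [-2.46 -0.46  1.51  1.36  0.53  1.15  1.56] pos [0.5786 0.2213 0.6694] F [-0.  -0.5 -0.5] op 72.2 tilt 36.4 az 42.9 yaz 137.5 yz -0.0589 level turn 0.050
shift [ 0.203  0.012 -0.42 ] rows 8.399136248665563
[0.356, 0.006, 0.833] 12 [-1.49 -0.46  0.65  1.17  0.3   1.68  1.66]
[0.237, 0.221, 0.583] 9 [-1.18 -0.38  0.05  2.07  0.32  0.88  1.05]
[0.233, 0.481, 0.525] 7 [-1.19  0.1  -0.26  1.88  0.63  0.75  0.5 ]
[0.168, 0.48, 0.258] 9 [-1.43  0.51 -0.25  2.39  1.86  0.63 -1.09]
[0.505, 0.135, 0.2] 13 [ 0.1   0.68 -0.42  2.4   3.33  0.44 -1.17]
[0.513, 0.1447, 0.0415] 4 [ 0.    1.09 -0.3   2.4   3.3   0.84 -1.03]
```

Emit:
jog_arm:
  rows:
    - [[0.055, 0.03, -0.462], 0.05]
    - [[0.055, 0.03, -0.462], 0.05]
    - [[0.055, 0.03, -0.462], 0.05]
    - [[0.055, 0.03, -0.462], 0.05]
    - [[0.055, 0.03, -0.462], 0.05]
    - [[0.055, 0.03, -0.462], 0.05]
    - [[0.055, 0.03, -0.462], 0.05]
    - [[0.055, 0.03, -0.462], 0.05]
    - [[0.055, 0.03, -0.462], 0.05]
    - [[0.055, 0.03, -0.462], 0.05]

```text
clock: 11.25
tool_pos: [0.3897, 0.0701, 0.9254]
eef_rot: [-0.346, 0.884, 0.115, 0.293]
contact_force: [0.4, -0.2, -0.8]
opening: 0.817
```

```bash
OMP_NUM_THREADS=1 python3 leg.py "[[.387,.164,.586],[.296,.388,.716],[.18,.45,.392],[.409,.204,.295],[.505,.135,.2],[.513,.1447,.0415]]"
```

```text
t 11.25 q [-1.91 -0.26  1.07  0.69  0.26  1.91  1.71] pos [0.3897 0.0701 0.9254] F [ 0.4 -0.2 -0.8] op 72.0 tilt 36.7 az 42.8 yaz 132.8 yz 0.0004 level turn -0.001
shift [0.205 0.094 0.412] rows 8.446469988043267
[0.387, 0.164, 0.586] 9 [-1.55 -0.37  0.73  1.96  0.36  0.84  1.39]
[0.296, 0.388, 0.716] 7 [-1.56 -0.08  0.34  1.5   0.33  1.15  1.06]
[0.18, 0.45, 0.392] 9 [-1.73  0.19  0.19  2.26  1.11  0.46 -0.19]
[0.409, 0.204, 0.295] 13 [-0.14  0.38 -0.44  2.52  3.11  0.35 -1.29]
[0.505, 0.135, 0.2] 4 [ 0.1   0.69 -0.41  2.4   3.33  0.46 -1.17]
[0.513, 0.1447, 0.0415] 4 [ 0.    1.09 -0.3   2.4   3.3   0.86 -1.03]
```

The emulator matches the real joints. The next two legs go in one call.

```bash
python3 - <<'E'
from go import *
for g in ([.387,.164,.586],[.296,.388,.716],[.18,.45,.392]): print(go(g))
E
```

```text
t 11.25 q [-1.909 -0.262  1.066  0.69   0.264  1.909  1.711] pos [0.3897 0.0701 0.9254] F [ 0.4 -0.2 -0.8] op 72.0
toolaxes(cols)
 [[-5.883e-01 -6.794e-01  4.385e-01]
 [-5.445e-01  7.337e-01  4.064e-01]
 [-5.979e-01  4.000e-04 -8.016e-01]]
tilt 36.71727687874642 az z 42.827378116354076 az y 132.7998249011713
(array([0.2045, 0.0942, 0.4121]), np.float64(0.3522177985014043))
(array([0.0097, 0.3959, 0.3413]), np.float64(0.392097801170898))
(array([0.3139, 0.5615, 0.6534]), np.float64(0.6876861597977996))
```

Emit:
jog_arm:
  rows:
    - [[0.205, 0.094, 0.412], 0]
    - [[0.205, 0.094, 0.412], 0]
    - [[0.205, 0.094, 0.412], 0]
    - [[0.205, 0.094, 0.412], 0]
    - [[0.205, 0.094, 0.412], 0]
    - [[0.205, 0.094, 0.412], 0]
    - [[0.205, 0.094, 0.412], 0]
    - [[0.205, 0.094, 0.412], 0]
    - [[0.205, 0.094, 0.412], 0]
    - [[0.01, 0.396, 0.341], 0]
    - [[0.01, 0.396, 0.341], 0]
    - [[0.01, 0.396, 0.341], 0]
    - [[0.01, 0.396, 0.341], 0]
    - [[0.01, 0.396, 0.341], 0]
    - [[0.01, 0.396, 0.341], 0]
    - [[0.01, 0.396, 0.341], 0]

```text
clock: 12.58
tool_pos: [0.2916, 0.3918, 0.7117]
eef_rot: [-0.35, 0.883, 0.115, 0.29]
contact_force: [0.1, -0.4, 0.7]
opening: 0.818
```

```bash
OMP_NUM_THREADS=1 python3 leg.py "[[.18,.45,.392],[.409,.204,.295],[.505,.135,.2],[.513,.1447,.0415]]"
```

```text
t 12.5833 q [-1.5  -0.07  0.29  1.5   0.31  1.15  1.07] pos [0.2916 0.3918 0.7117] F [ 0.1 -0.4  0.7] op 72.0 tilt 36.3 az 43.2 yaz 133.2 yz -0.0002 level turn 0.000
shift [0.297 0.159 0.311] rows 8.238633714064822
[0.18, 0.45, 0.392] 9 [-1.68  0.19  0.15  2.26  1.1   0.46 -0.17]
[0.409, 0.204, 0.295] 13 [-0.1   0.38 -0.49  2.51  3.06  0.33 -1.23]
[0.505, 0.135, 0.2] 4 [ 0.13  0.69 -0.45  2.39  3.28  0.43 -1.12]
[0.513, 0.1447, 0.0415] 4 [ 0.03  1.09 -0.34  2.4   3.27  0.83 -0.98]
```

Emit:
jog_arm:
  rows:
    - [[0.297, 0.159, 0.311], 0]
    - [[0.297, 0.159, 0.311], 0]
    - [[0.297, 0.159, 0.311], 0]
    - [[0.297, 0.159, 0.311], 0]
    - [[0.297, 0.159, 0.311], 0]
    - [[0.297, 0.159, 0.311], 0]
    - [[0.297, 0.159, 0.311], 0]
    - [[0.297, 0.159, 0.311], 0]
    - [[0.297, 0.159, 0.311], 0]
    - [[0.297, 0.159, 0.311], 0]

```text
clock: 13.42
tool_pos: [0.1804, 0.4446, 0.3868]
eef_rot: [-0.352, 0.884, 0.11, 0.287]
contact_force: [0.4, -0.6, -0.7]
opening: 0.817
```

```bash
OMP_NUM_THREADS=1 python3 leg.py "[[.409,.204,.295],[.505,.135,.2],[.513,.1447,.0415]]"
```

```text
t 13.4167 q [-1.67  0.19  0.14  2.27  1.11  0.46 -0.18] pos [0.1804 0.4446 0.3868] F [ 0.4 -0.6 -0.7] op 72.0 tilt 35.8 az 42.7 yaz 133.2 yz -0.0069 level turn 0.006
shift [ 0.072 -0.442  0.103] rows 8.258854173375855
[0.409, 0.204, 0.295] 13 [-0.11  0.38 -0.48  2.5   3.03  0.32 -1.21]
[0.505, 0.135, 0.2] 4 [ 0.12  0.69 -0.46  2.39  3.25  0.42 -1.1 ]
[0.513, 0.1447, 0.0415] 4 [ 0.03  1.09 -0.35  2.4   3.24  0.82 -0.97]
```

Emit:
jog_arm:
  rows:
    - [[0.072, -0.442, 0.103], 0.006]
    - [[0.072, -0.442, 0.103], 0.006]
    - [[0.072, -0.442, 0.103], 0.006]
    - [[0.072, -0.442, 0.103], 0.006]
    - [[0.072, -0.442, 0.103], 0.006]
    - [[0.072, -0.442, 0.103], 0.006]
    - [[0.072, -0.442, 0.103], 0.006]
    - [[0.072, -0.442, 0.103], 0.006]
    - [[0.072, -0.442, 0.103], 0.006]
    - [[0.072, -0.442, 0.103], 0.006]
    - [[0.072, -0.442, 0.103], 0.006]
    - [[0.072, -0.442, 0.103], 0.006]
    - [[0.072, -0.442, 0.103], 0.006]
    - [[0.072, -0.442, 0.103], 0.006]

```text
clock: 14.58
tool_pos: [0.4162, 0.1963, 0.2973]
eef_rot: [-0.333, 0.89, 0.112, 0.291]
contact_force: [0.0, 0.5, -0.8]
opening: 0.815
```

```bash
OMP_NUM_THREADS=1 python3 leg.py "[[.505,.135,.2],[.513,.1447,.0415]]"
```

```text
t 14.5833 q [-0.11  0.37 -0.45  2.5   3.11  0.32 -1.29] pos [0.4162 0.1963 0.2973] F [ 0.   0.5 -0.8] op 71.8 tilt 36.3 az 41.6 yaz 131.2 yz 0.0049 level turn -0.005
shift [ 0.048 -0.14   0.125] rows 3.4844797484101346
[0.505, 0.135, 0.2] 4 [ 0.08  0.68 -0.4   2.41  3.3   0.46 -1.17]
[0.513, 0.1447, 0.0415] 4 [-0.01  1.09 -0.3   2.41  3.28  0.86 -1.04]
```

Right branch reached, with tilt 36° and the jaws level. Going to a hover just above the peg to check alignment in the images.

```bash
python3 - <<'E'
from go import *
for g in ([.505,.135,.2],[.511,.142,.105]): print(go(g))
E
```

```text
t 14.5833 q [-0.108  0.372 -0.446  2.501  3.106  0.318 -1.293] pos [0.4162 0.1963 0.2973] F [ 0.   0.5 -0.8] op 71.8
toolaxes(cols)
 [[-0.6086 -0.6583  0.4431]
 [-0.5283  0.7528  0.3927]
 [-0.592   0.0049 -0.8059]]
tilt 36.302641515973804 az z 41.55282255173111 az y 131.1680077818955
(array([ 0.0479, -0.1401,  0.125 ]), np.float64(0.14530280550870261))
(array([ 0.1131, -0.1389,  0.2343]), np.float64(0.221185578282094))
```

Emit:
jog_arm:
  rows:
    - [[0.048, -0.14, 0.125], -0.005]
    - [[0.048, -0.14, 0.125], -0.005]
    - [[0.048, -0.14, 0.125], -0.005]
    - [[0.048, -0.14, 0.125], -0.005]
    - [[0.113, -0.139, 0.234], -0.005]
    - [[0.113, -0.139, 0.234], -0.005]
    - [[0.113, -0.139, 0.234], -0.005]
    - [[0.113, -0.139, 0.234], -0.005]

```text
clock: 15.25
tool_pos: [0.5062, 0.1536, 0.1025]
eef_rot: [-0.347, 0.885, 0.113, 0.288]
contact_force: [0.2, -0.1, -0.4]
opening: 0.817
```

```bash
python3 - <<'E'
from go import *
from plant import snapshot
import cv2
print(go([.5128,.1447,.0415]))
for c in("side","top"): cv2.imwrite(f"pics/{c}2.png",snapshot(c)[:,:,::-1])
for c,(x,y) in {"side":(200,90),"top":(170,120)}.items():
    im=cv2.imread(f"pics/{c}2.png")[y:y+150,x:x+180]
    cv2.imwrite(f"pics/{c}2z.png",cv2.resize(im,None,fx=4,fy=4,interpolation=cv2.INTER_CUBIC))
E
```

```text
t 15.25 q [-0.012  0.933 -0.321  2.429  3.274  0.731 -1.084] pos [0.5062 0.1536 0.1025] F [ 0.2 -0.1 -0.4] op 72.0
toolaxes(cols)
 [[-5.933e-01 -6.796e-01  4.315e-01]
 [-5.490e-01  7.336e-01  4.005e-01]
 [-5.887e-01  7.000e-04 -8.083e-01]]
tilt 36.06651147328907 az z 42.86409489650302 az y 132.8092810642468
(array([ 0.0491, -0.0147,  0.0648]), np.float64(0.06195549750165796))
```

View pics/side2z.png

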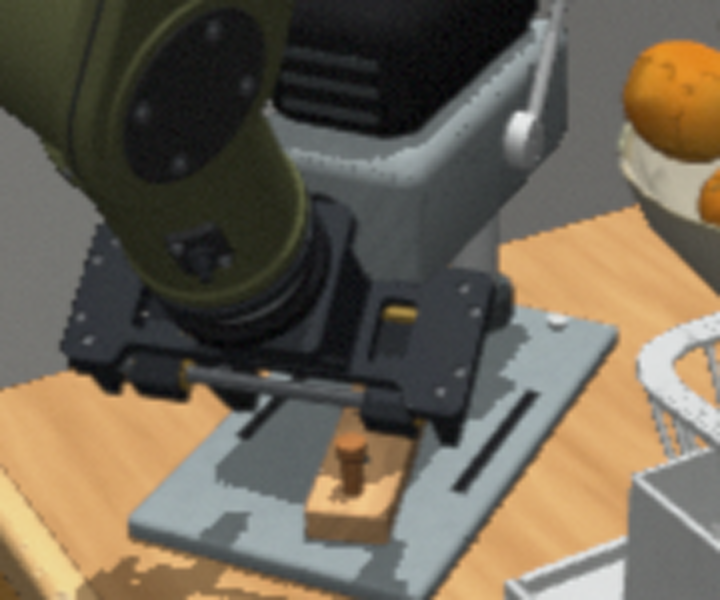

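View pics/top2.png

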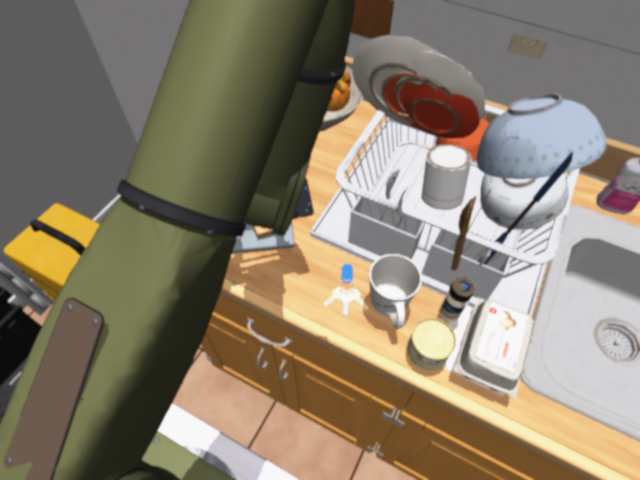

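The side view shows the open fingers straddling the rail over the front peg, with the gripper body clear of the head. The arm hides the stand from the top camera. Descending, with the lateral correction first.

Emit:
jog_arm:
  rows:
    - [[-0.001, -0.0147, -0.004], 0]
    - [[0.01, -0.0147, 0.01], 0]
    - [[0.025, -0.0147, 0.031], 0]
    - [[0.037, -0.0147, 0.048], 0]
    - [[0.045, -0.0147, 0.06], 0]
    - [[0.049, -0.0147, 0.065], 0]
    - [[0.049, -0.0147, 0.065], 0]
    - [[0.049, -0.0147, 0.065], 0]

```text
clock: 16.02
tool_pos: [0.5143, 0.1458, 0.0468]
eef_rot: [-0.347, 0.884, 0.114, 0.292]
contact_force: [-0.3, -0.3, 1.0]
opening: 0.82
```

```bash
cat > pic.py <<'E'
import sys,cv2
from plant import snapshot
n=sys.argv[1]
im=snapshot("side")[:,:,::-1];cv2.imwrite(f"pics/side{n}.png",im)
x,y=220,110;cv2.imwrite(f"pics/side{n}z.png",cv2.resize(im[y:y+150,x:x+180],None,fx=4,fy=4,interpolation=cv2.INTER_CUBIC))
E
python3 pic.py 3; python3 st.py
```

```text
t 16.0667 q [ 2.000e-03  1.075e+00 -2.960e-01  2.400e+00  3.305e+00  8.370e-01
 -1.038e+00] pos [0.5143 0.1459 0.0468] F [ 0.7  0.1 -0.1] op 72.0
toolaxes(cols)
 [[-5.892e-01 -6.800e-01  4.364e-01]
 [-5.469e-01  7.332e-01  4.042e-01]
 [-5.948e-01 -6.000e-04 -8.039e-01]]
tilt 36.500300276714405 az z 42.801500359142736 az y 132.8444490208093
```

View pics/side3z.png

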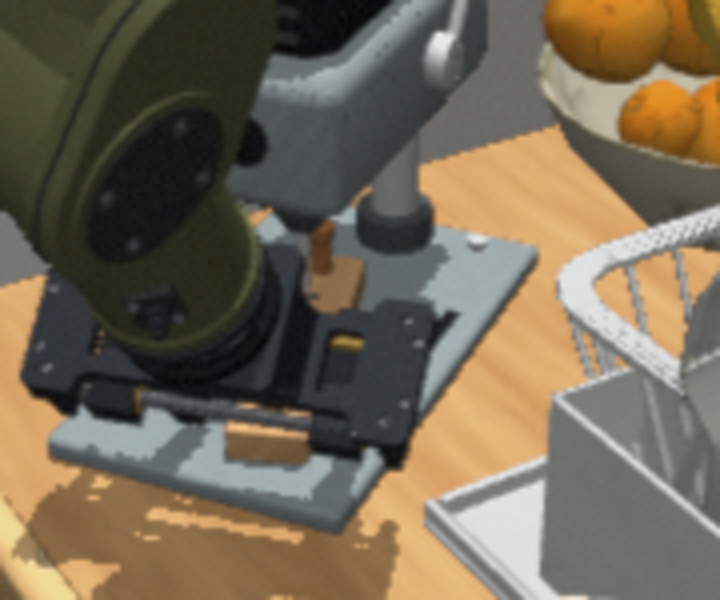

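The fingers are either side of the rail and touching nothing. Lowering 5 mm, then closing.

Emit:
jog_arm:
  rows:
    - [[0.004, 0, 0.0057], 0]
    - [[0.004, 0, 0.0057], 0]

```text
clock: 16.23
tool_pos: [0.514, 0.146, 0.0401]
eef_rot: [-0.347, 0.884, 0.114, 0.291]
contact_force: [-0.1, 0.2, -1.1]
opening: 0.824
```

Emit:
jog_arm:
  gripper: 38
  newtons: 12
  rows:
    - [[0, 0, 0], 0]
    - [[0, 0, 0], 0]
    - [[0, 0, 0], 0]
    - [[0, 0, 0], 0]
    - [[0, 0, 0], 0]
    - [[0, 0, 0], 0]

```text
clock: 16.73
tool_pos: [0.5136, 0.1461, 0.0398]
eef_rot: [-0.347, 0.884, 0.115, 0.29]
contact_force: [-0.4, -0.2, 0.2]
opening: 0.515
```

```bash
python3 pic.py 4; python3 st.py
```

```text
t 16.7833 q [ 1.000e-03  1.091e+00 -2.940e-01  2.397e+00  3.306e+00  8.470e-01
 -1.034e+00] pos [0.5136 0.1461 0.0398] F [-0.7  0.7  0.9] op 45.5
toolaxes(cols)
 [[-0.5908 -0.6801  0.4342]
 [-0.5468  0.7332  0.4044]
 [-0.5933  0.0015 -0.805 ]]
tilt 36.39398689845809 az z 42.96258358364623 az y 132.84781551449203
```

View pics/side4z.png

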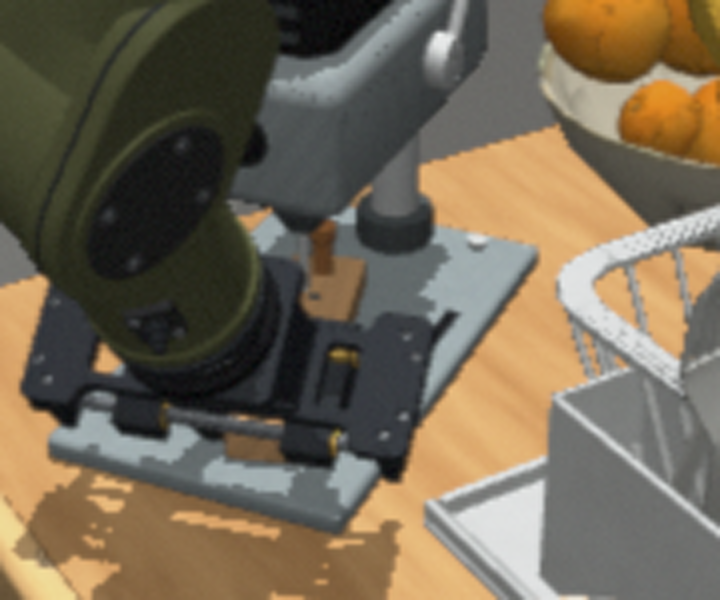

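Emit:
jog_arm:
  gripper: 38
  newtons: 20
  rows:
    - [[0, 0, 0], 0]
    - [[0, 0, 0], 0]
    - [[0, 0, 0], 0]

```text
clock: 17.03
tool_pos: [0.5135, 0.1461, 0.0398]
eef_rot: [-0.347, 0.884, 0.115, 0.29]
contact_force: [0.0, 0.7, 0.7]
opening: 0.515
```

```bash
python3 pic.py 5; python3 st.py
```

```text
t 17.0833 q [ 1.000e-03  1.091e+00 -2.940e-01  2.397e+00  3.306e+00  8.470e-01
 -1.034e+00] pos [0.5136 0.1462 0.0398] F [-1.  -0.1  0.8] op 45.0
toolaxes(cols)
 [[-0.5908 -0.6801  0.4342]
 [-0.5468  0.7331  0.4044]
 [-0.5933  0.0015 -0.8049]]
tilt 36.395233998904295 az z 42.967738823110906 az y 132.84959153401897
```

View pics/side5z.png

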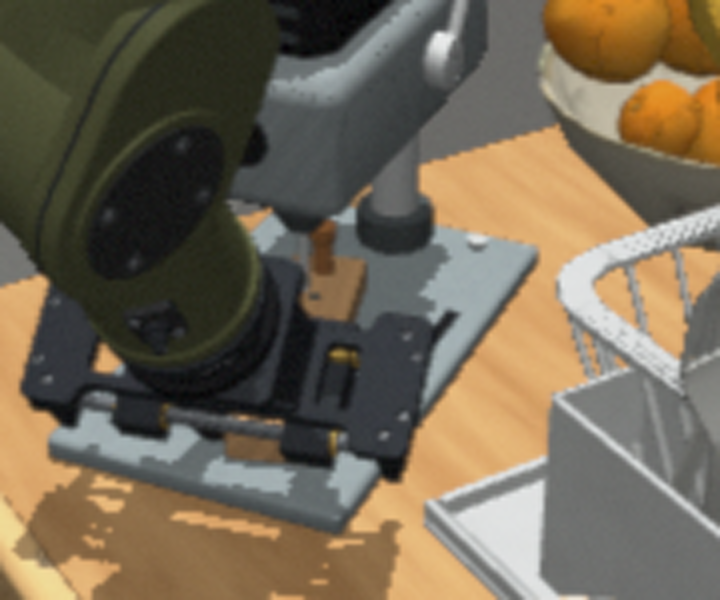

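The jaws hold at 45 mm, with the rail still at its own yaw and slightly skewed between the pads. Sliding by the measured vector (19.4, 24.7) mm, in small steps.

Emit:
jog_arm:
  rows:
    - [[-0.006, 0.0011, 0.0044], 0]
    - [[-0.012, 0.0023, 0.0088], 0]
    - [[-0.018, 0.0035, 0.0132], 0]
    - [[-0.024, 0.0047, 0.0177], 0]
    - [[-0.03, 0.0059, 0.0221], 0]
    - [[-0.0333, 0.0065, 0.0245], 0]
    - [[-0.0333, 0.0065, 0.0245], 0]
    - [[-0.0333, 0.0065, 0.0245], 0]

```text
clock: 17.75
tool_pos: [0.5335, 0.1713, 0.0398]
eef_rot: [-0.347, 0.884, 0.115, 0.291]
contact_force: [0.3, 0.4, 0.3]
opening: 0.513
```

```bash
python3 pic.py 6; python3 st.py
```

```text
t 17.8 q [-0.044  1.077 -0.303  2.333  3.272  0.784 -1.059] pos [0.5333 0.1711 0.0398] F [-0.   0.7 -0.1] op 45.0
toolaxes(cols)
 [[-0.5902 -0.6803  0.4347]
 [-0.5467  0.733   0.4048]
 [-0.594   0.0013 -0.8045]]
tilt 36.44170403336694 az z 42.965693557359856 az y 132.86470897396313
```

View pics/side6z.png

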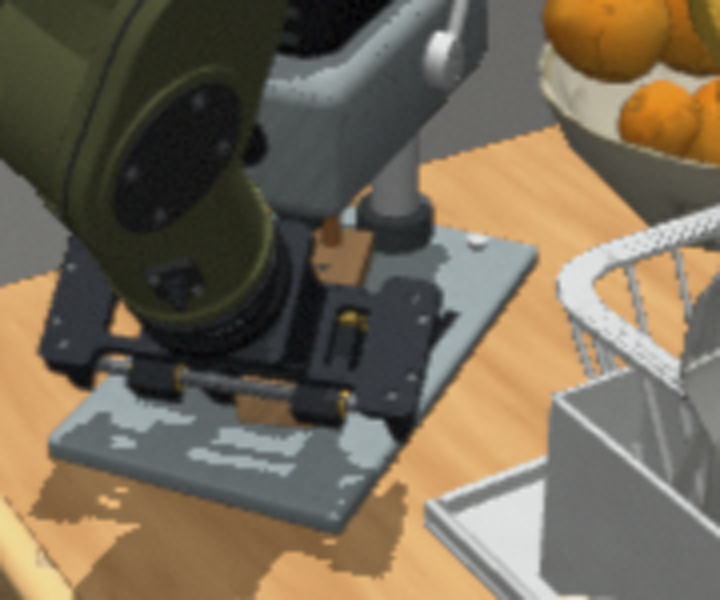

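The rail followed, but the gripper hides the cross. I'll release and back off up and to the left to check, keeping the arm in this branch for a possible correction.

Emit:
jog_arm:
  gripper: 74
  rows:
    - [[0, 0, 0], 0]
    - [[0, 0, 0], 0]
    - [[0, 0, 0], 0]
    - [[0, 0, 0], 0]
    - [[0, 0, 0], 0]

```text
clock: 18.22
tool_pos: [0.533, 0.1706, 0.0398]
eef_rot: [-0.347, 0.885, 0.115, 0.29]
contact_force: [-0.6, -0.1, -0.1]
opening: 0.836
```

```bash
OMP_NUM_THREADS=1 python3 leg.py "[[.487,.129,.125],[.40,.22,.17],[.487,.129,.125],[.533,.171,.04]]"; python3 -c "
from go import *
for g in ([.487,.129,.125],[.40,.22,.17]): print(go(g))"
```

```text
t 18.2167 q [-0.04  1.08 -0.3   2.33  3.27  0.78 -1.06] pos [0.533  0.1706 0.0398] F [-0.6 -0.1 -0.1] op 73.6 tilt 36.4 az 42.9 yaz 132.8 yz 0.0014 level turn -0.002
shift [-0.001  0.001 -0.141] rows 2.5273241798809165
[0.487, 0.129, 0.125] 3 [ 0.05  0.89 -0.33  2.49  3.31  0.74 -1.08]
[0.4, 0.22, 0.17] FAIL 1
t 18.2167 q [-0.044  1.077 -0.303  2.334  3.272  0.784 -1.059] pos [0.533  0.1706 0.0398] F [-0.6 -0.1 -0.1] op 73.6
toolaxes(cols)
 [[-0.591  -0.6798  0.4343]
 [-0.5466  0.7334  0.4041]
 [-0.5932  0.0014 -0.8051]]
tilt 36.38318450468629 az z 42.9362705283927 az y 132.82597273717016
(array([-0.0008,  0.0012, -0.1405]), np.float64(0.10538941830103422))
(array([-0.0342,  0.1692, -0.1902]), np.float64(0.19259774933976317))
```

```bash
OMP_NUM_THREADS=1 python3 leg.py "[[.487,.129,.125],[.45,.165,.28],[.487,.129,.125],[.533,.171,.04]]"; python3 -c "
from go import *
for g in ([.487,.129,.125],[.45,.165,.28]): print(go(g))" | tail -2
```

```text
t 18.2167 q [-0.04  1.08 -0.3   2.33  3.27  0.78 -1.06] pos [0.533  0.1706 0.0398] F [-0.6 -0.1 -0.1] op 73.6 tilt 36.4 az 42.9 yaz 132.8 yz 0.0014 level turn -0.002
shift [-0.001  0.001 -0.141] rows 2.5273241798809165
[0.487, 0.129, 0.125] 3 [ 0.05  0.89 -0.33  2.49  3.31  0.74 -1.08]
[0.45, 0.165, 0.28] 4 [ 0.05  0.45 -0.49  2.45  3.27  0.31 -1.29]
[0.487, 0.129, 0.125] 4 [ 0.04  0.88 -0.32  2.49  3.32  0.74 -1.09]
[0.533, 0.171, 0.04] FAIL 1
(array([-0.0008,  0.0012, -0.1405]), np.float64(0.10538941830103422))
(array([-0.1205,  0.0703, -0.3089]), np.float64(0.2542189993565124))
```

Emit:
jog_arm:
  rows:
    - [[0, 0, -0.03], 0]
    - [[0, 0, -0.08], 0]
    - [[0, 0.001, -0.14], 0]
    - [[0, 0.001, -0.14], 0]
    - [[-0.12, 0.07, -0.309], 0]
    - [[-0.12, 0.07, -0.309], 0]
    - [[-0.12, 0.07, -0.309], 0]
    - [[-0.12, 0.07, -0.309], 0]
    - [[-0.12, 0.07, -0.309], 0]

```text
clock: 18.97
tool_pos: [0.4501, 0.1673, 0.2866]
eef_rot: [-0.349, 0.882, 0.114, 0.296]
contact_force: [0.9, -0.6, 1.3]
opening: 0.838
```

```bash
python3 pic.py 7; python3 st.py; python3 -c "
from plant import *
for t in ('cross','bit_tip','key_rail'): print(t,mark_of(t,'side')[:2])"
```

```text
t 19.0167 q [ 0.061  0.443 -0.493  2.452  3.276  0.306 -1.288] pos [0.4506 0.1661 0.2839] F [ 0.4 -0.2 -0.4] op 73.9
toolaxes(cols)
 [[-0.5841 -0.6816  0.4406]
 [-0.5474  0.7317  0.4062]
 [-0.5992 -0.004  -0.8006]]
tilt 36.81690652138536 az z 42.66853957620323 az y 132.9718757924502
cross [{'pixel': [183.5, 294.4], 'p': 0.58}]
bit_tip [{'pixel': [185.2, 295.3], 'p': 0.75}]
key_rail [{'pixel': [194.6, 299.3], 'p': 0.81}]
```

View pics/side7z.png

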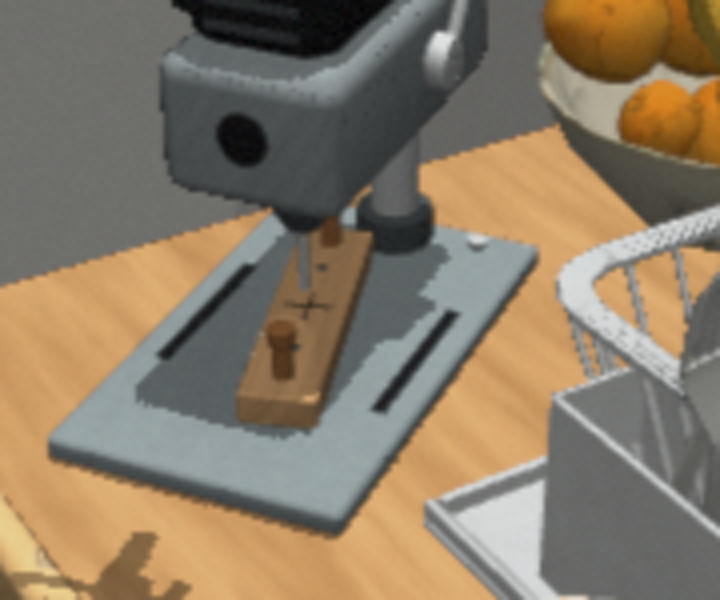

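The rail lies flat, pointing along the stand. The cross is at zoom (309, 306), with the bit tip above it at about (307, 291). I'll zoom in more and compare with the projected 10 mm vertical offset.

```bash
python3 - <<'E'
from h import *
import cv2
im=cv2.imread("pics/side7.png");x,y=275,165
cv2.imwrite("pics/side7zz.png",cv2.resize(im[y:y+40,x:x+40],None,fx=14,fy=14,interpolation=cv2.INTER_CUBIC))
im=cv2.imread("pics/side0.png")
cv2.imwrite("pics/side0zz.png",cv2.resize(im[y:y+40,x:x+40],None,fx=14,fy=14,interpolation=cv2.INTER_CUBIC))
print(proj("side",[[.5888,.2344,.044],[.5888,.2344,.034],[.5988,.2344,.034],[.5888,.2444,.034]]))
E
```

```text
[[296.42413281 182.60401284]
 [296.55418848 186.4875505 ]
 [300.46162285 185.23710513]
 [294.33116887 184.46318049]]
```

View pics/side7zz.png

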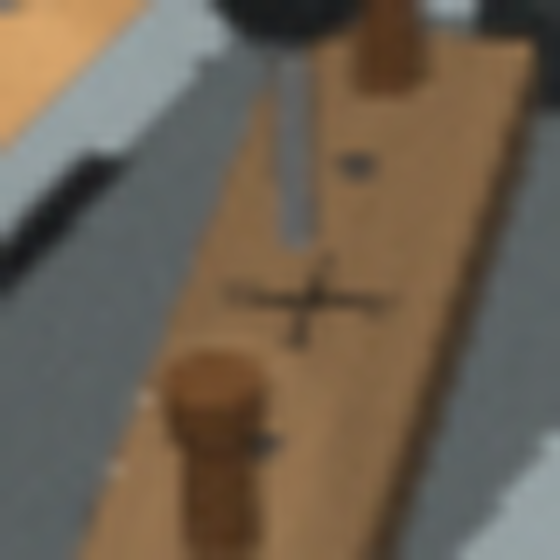

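View pics/side0zz.png

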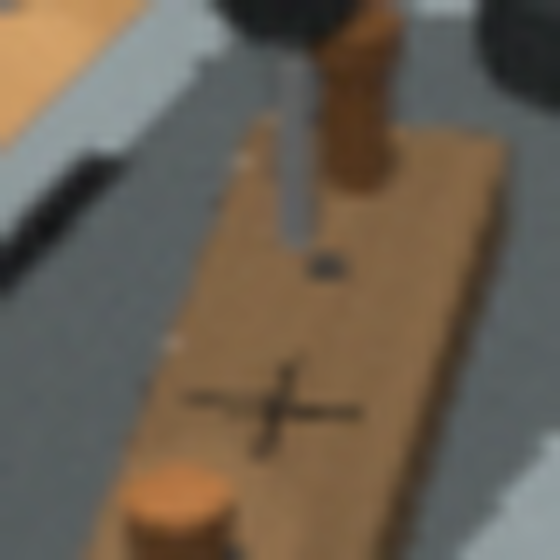

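In the side view the bit's end is at about (295.8, 182.4) and the cross at (296.3, 185.9). Straight below the tip would be about (295.9, 186.2), so the error is 1–1.5 mm. The top camera should confirm, so I'll move the arm aside the way it came.

```bash
OMP_NUM_THREADS=1 python3 leg.py "[[.18,.45,.39],[.45,.165,.28]]"
```

```text
t 19.1667 q [ 0.06  0.45 -0.49  2.45  3.28  0.31 -1.29] pos [0.4499 0.1643 0.279 ] F [-0.4 -0.3  0.3] op 73.9 tilt 36.3 az 43.0 yaz 132.8 yz 0.0020 level turn -0.002
shift [-0.083  0.524 -0.121] rows 9.793793437715635
[0.18, 0.45, 0.39] 15 [-1.7   0.19  0.17  2.26  1.1   0.46 -0.18]
[0.45, 0.165, 0.28] 15 [ 0.08  0.46 -0.53  2.45  3.2   0.3  -1.22]
```

Emit:
jog_arm:
  rows:
    - [[-0.083, 0.524, -0.121], 0]
    - [[-0.083, 0.524, -0.121], 0]
    - [[-0.083, 0.524, -0.121], 0]
    - [[-0.083, 0.524, -0.121], 0]
    - [[-0.083, 0.524, -0.121], 0]
    - [[-0.083, 0.524, -0.121], 0]
    - [[-0.083, 0.524, -0.121], 0]
    - [[-0.083, 0.524, -0.121], 0]
    - [[-0.083, 0.524, -0.121], 0]
    - [[-0.083, 0.524, -0.121], 0]
    - [[-0.083, 0.524, -0.121], 0]
    - [[-0.083, 0.524, -0.121], 0]
    - [[-0.083, 0.524, -0.121], 0]
    - [[-0.083, 0.524, -0.121], 0]
    - [[-0.083, 0.524, -0.121], 0]

```text
clock: 20.42
tool_pos: [0.1789, 0.4505, 0.3886]
eef_rot: [-0.347, 0.885, 0.111, 0.29]
contact_force: [1.3, 1.2, 0.9]
opening: 0.839
```

```bash
python3 - <<'E'
from plant import *
import cv2
from h import proj
im=snapshot("top")[:,:,::-1];cv2.imwrite("pics/top8.png",im)
x,y=230,165;cv2.imwrite("pics/top8zz.png",cv2.resize(im[y:y+50,x:x+50],None,fx=11,fy=11,interpolation=cv2.INTER_CUBIC))
for t in("cross","bit_tip"): print(t,mark_of(t,"top")[:2])
print(proj("top",[[.5888,.2344,.044],[.5888,.2344,.034],[.5988,.2344,.034],[.5888,.2444,.034]]))
E
python3 st.py
```

```text
cross [{'pixel': [186.7, 250.1], 'p': 0.81}]
bit_tip []
[[249.06046429 186.9484262 ]
 [249.63428194 190.00585849]
 [252.12369397 186.99520822]
 [245.81201887 188.37927354]]
t 20.5667 q [-1.829  0.203  0.325  2.266  1.076  0.417 -0.151] pos [0.1785 0.4518 0.3889] F [0.2 0.  0.2] op 74.1
toolaxes(cols)
 [[-0.5879 -0.6825  0.4342]
 [-0.5509  0.7309  0.4029]
 [-0.5923 -0.0024 -0.8057]]
tilt 36.32281054195819 az z 42.85216561198418 az y 133.03981277018875
```

View pics/top8.png

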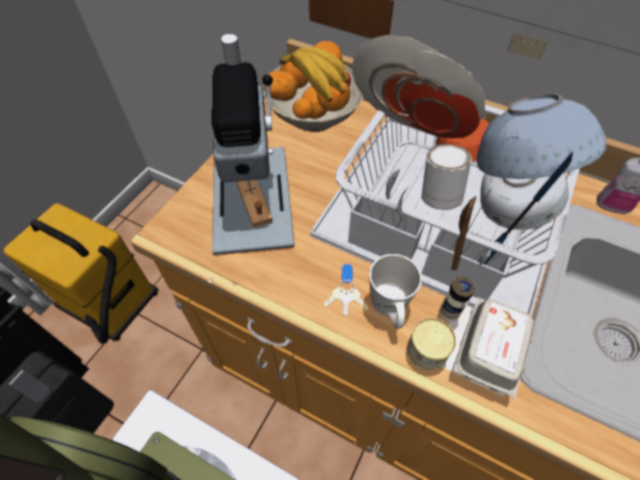

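View pics/top8zz.png

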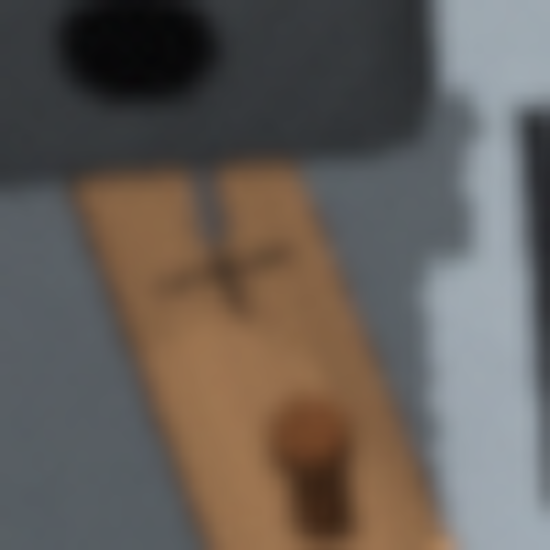

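The top view shows the cross at about (250.1, 188.9) and the bit end at about (248.7, 186.5). That suggests about 2 mm of overshoot. I'll locate the tip more precisely from the raw pixels.

```bash
python3 - <<'E'
import cv2,numpy as np
a=cv2.imread("pics/side7.png").astype(int);b=cv2.imread("pics/top8.png").astype(int)
# blueness: B-R  (grey bit ~0, wood strongly negative)
print("side B-R rows 176-190, cols 290-303");print(" "*4,list(range(290,304)))
for r_ in range(176,191): print(r_,(a[r_,290:304,0]-a[r_,290:304,2]), a[r_,290:304].sum(1)//3)
print("top cols 244-256")
for r_ in range(179,194): print(r_,(b[r_,244:257,0]-b[r_,244:257,2]), b[r_,244:257].sum(1)//3)
E
```

```text
side B-R rows 176-190, cols 290-303
     [290, 291, 292, 293, 294, 295, 296, 297, 298, 299, 300, 301, 302, 303]
176 [  2 -21 -55 -56 -33  -1  -7 -35 -52 -34 -19 -34 -57 -60] [ 95  97  99  98  92  96  97  91  94  79  68  78  96 101]
177 [ -5 -41 -57 -58 -35  -3  -8 -36 -54 -41 -26 -38 -57 -61] [ 97  95 102  97  92  95  95  91  98  88  76  84  97 100]
178 [-11 -53 -60 -58 -44  -4  -7 -37 -58 -61 -59 -58 -60 -60] [ 96  97 100 100 100  96  97  91 101 101  98  99  99 101]
179 [-21 -58 -60 -58 -46  -5  -3 -29 -59 -63 -61 -61 -61 -62] [ 96 101  99  99 103  99  94  88 101 101 101  97 101 100]
180 [-41 -60 -62 -60 -45  -6  -2 -28 -59 -61 -62 -61 -60 -61] [ 95 100 100 101 101 100  94  89 102 102  97  98 101 100]
181 [-53 -61 -64 -61 -47  -8  -6 -31 -59 -62 -60 -60 -61 -62] [ 99  99  99 100 102  99  95  89 100 102 100 100 102 100]
182 [-59 -60 -62 -63 -53 -28 -18 -45 -59 -59 -60 -61 -62 -60] [100 100 103 102 102 101 103  98  99 101 100 101 101  98]
183 [-60 -61 -61 -62 -62 -60 -55 -54 -47 -59 -62 -62 -61 -60] [ 99 100 101 102 102 102 100  93  83  98  98 100 102 101]
184 [-60 -59 -60 -62 -62 -61
[... 1728 characters left out ...]
  98  90  79  81  89  93  90  86  86  91]
188 [-67 -66 -64 -60 -51 -41 -41 -49 -52 -51 -50 -53 -58] [103 103 100  96  87  74  71  78  83  81  79  82  91]
189 [-64 -62 -59 -56 -51 -41 -36 -43 -50 -53 -57 -59 -63] [99 97 91 87 80 68 62 69 79 84 88 92 95]
190 [-59 -56 -53 -52 -52 -47 -40 -44 -54 -60 -64 -66 -65] [ 92  88  83  84  82  75  66  71  85  94  99 100 100]
191 [-59 -57 -56 -59 -60 -56 -48 -45 -55 -63 -66 -67 -66] [ 91  88  88  92  93  89  76  73  85  97 102 102 102]
192 [-62 -63 -64 -65 -66 -63 -55 -50 -56 -62 -66 -68 -66] [ 97  97 100 101 101  97  86  78  86  96 102 103 102]
193 [-66 -66 -68 -69 -69 -68 -64 -57 -58 -63 -66 -67 -67] [100 102 105 106 107 105  98  89  90  96 101 102 103]
```

Refined pixels agree between cameras: the cross is about 2.3 mm too far in world x, with y within 0.5 mm (side +2.2/−0.35, top +2.6/+0.4). There is time to fix it, so I'll re-grip in the exact release pose and draw the rail back 2.3 mm.

```bash
sed -i 's/xs<-.10/xs<-.07/' rrt.py; OMP_NUM_THREADS=1 python3 leg.py "[[.45,.165,.28],[.487,.129,.125],[.5333,.1711,.0398]]"
```

```text
t 20.5667 q [-1.83  0.2   0.32  2.27  1.08  0.42 -0.15] pos [0.1785 0.4518 0.3889] F [0.2 0.  0.2] op 74.1 tilt 36.3 az 42.9 yaz 133.0 yz -0.0024 level turn 0.002
shift [ 0.084 -0.526  0.12 ] rows 9.8257009064324
[0.45, 0.165, 0.28] 15 [ 0.06  0.45 -0.5   2.45  3.25  0.3  -1.27]
[0.487, 0.129, 0.125] 4 [ 0.05  0.89 -0.33  2.49  3.3   0.74 -1.07]
[0.5333, 0.1711, 0.0398] 3 [-0.04  1.08 -0.31  2.33  3.26  0.78 -1.05]
```

Emit:
jog_arm:
  rows:
    - [[0.084, -0.526, 0.12], 0.002]
    - [[0.084, -0.526, 0.12], 0.002]
    - [[0.084, -0.526, 0.12], 0.002]
    - [[0.084, -0.526, 0.12], 0.002]
    - [[0.084, -0.526, 0.12], 0.002]
    - [[0.084, -0.526, 0.12], 0.002]
    - [[0.084, -0.526, 0.12], 0.002]
    - [[0.084, -0.526, 0.12], 0.002]
    - [[0.084, -0.526, 0.12], 0.002]
    - [[0.084, -0.526, 0.12], 0.002]
    - [[0.084, -0.526, 0.12], 0.002]
    - [[0.084, -0.526, 0.12], 0.002]
    - [[0.084, -0.526, 0.12], 0.002]
    - [[0.084, -0.526, 0.12], 0.002]
    - [[0.084, -0.526, 0.12], 0.002]
    - [[0.084, -0.526, 0.12], 0.002]

```text
clock: 21.9
tool_pos: [0.4537, 0.1528, 0.2761]
eef_rot: [-0.337, 0.889, 0.113, 0.288]
contact_force: [0.1, 0.2, -0.5]
opening: 0.839
```

```bash
OMP_NUM_THREADS=1 python3 leg.py "[[.487,.129,.125],[.5333,.1711,.0398]]"
```

```text
t 21.9 q [ 0.07  0.46 -0.46  2.45  3.34  0.31 -1.34] pos [0.4537 0.1528 0.2761] F [ 0.1  0.2 -0.5] op 73.9 tilt 36.0 az 42.1 yaz 131.6 yz 0.0062 level turn -0.006
shift [ 0.108 -0.055  0.17 ] rows 3.753889457126004
[0.487, 0.129, 0.125] 4 [ 0.01  0.88 -0.28  2.49  3.34  0.75 -1.13]
[0.5333, 0.1711, 0.0398] 3 [-0.08  1.07 -0.26  2.34  3.29  0.79 -1.12]
```

Emit:
jog_arm:
  rows:
    - [[0.108, -0.055, 0.17], 0]
    - [[0.108, -0.055, 0.17], 0]
    - [[0.108, -0.055, 0.17], 0]
    - [[0.108, -0.055, 0.17], 0]
    - [[0.108, -0.055, 0.17], 0]
    - [[0.108, -0.055, 0.17], 0]

```text
clock: 22.4
tool_pos: [0.4834, 0.1386, 0.1262]
eef_rot: [-0.344, 0.887, 0.116, 0.287]
contact_force: [-0.1, 0.5, 0.5]
opening: 0.839
```

```bash
OMP_NUM_THREADS=1 python3 leg.py "[[.5333,.1711,.0398]]"; python3 -c "
from go import *
print(go([.51,.15,.0825]))" | tail -1
```

```text
t 22.4 q [-0.01  0.88 -0.29  2.5   3.34  0.75 -1.14] pos [0.4834 0.1386 0.1262] F [-0.1  0.5  0.5] op 73.9 tilt 36.0 az 43.2 yaz 132.5 yz 0.0082 level turn -0.007
shift [ 0.004 -0.014  0.139] rows 2.5167765420873787
[0.5333, 0.1711, 0.0398] 3 [-0.07  1.07 -0.26  2.33  3.31  0.78 -1.11]
(array([ 0.0048, -0.0133,  0.0685]), np.float64(0.05243204937502534))
```

Emit:
jog_arm:
  rows:
    - [[0.004, -0.014, 0.01], -0.003]
    - [[0.004, -0.014, 0.05], -0.003]
    - [[0.004, -0.014, 0.09], -0.003]
    - [[0.004, -0.014, 0.12], -0.003]
    - [[0.004, -0.014, 0.13], -0.003]
    - [[0.004, -0.014, 0.13], -0.003]

```text
clock: 22.9
tool_pos: [0.5345, 0.1708, 0.0504]
eef_rot: [-0.348, 0.883, 0.114, 0.292]
contact_force: [-0.0, 0.1, -0.4]
opening: 0.839
```

```bash
OMP_NUM_THREADS=1 python3 leg.py "[[.5333,.1711,.0398]]"
```

```text
t 22.9 q [-0.07  1.05 -0.26  2.34  3.31  0.78 -1.11] pos [0.5345 0.1708 0.0504] F [-0.   0.1 -0.4] op 73.9 tilt 36.6 az 42.9 yaz 133.0 yz -0.0014 level turn 0.001
shift [0.009 0.001 0.011] rows 0.255149168737133
[0.5333, 0.1711, 0.0398] 1 [-0.07  1.07 -0.26  2.34  3.31  0.8  -1.11]
```

Emit:
jog_arm:
  rows:
    - [[0.007, 0.001, 0.009], 0]
    - [[0.007, 0.001, 0.009], 0]
    - [[0.007, 0.001, 0.009], 0]

```text
clock: 23.15
tool_pos: [0.532, 0.1697, 0.0411]
eef_rot: [-0.347, 0.884, 0.114, 0.291]
contact_force: [-1.1, -0.9, 0.2]
opening: 0.841
```

```bash
OMP_NUM_THREADS=1 python3 leg.py "[[.5333,.1711,.0398]]"
```

```text
t 23.15 q [-0.07  1.07 -0.26  2.34  3.31  0.79 -1.11] pos [0.532  0.1697 0.0411] F [-1.1 -0.9  0.2] op 74.1 tilt 36.4 az 42.9 yaz 132.9 yz -0.0001 level turn 0.000
shift [-0.001  0.     0.003] rows 0.05552730107511967
[0.5333, 0.1711, 0.0398] 1 [-0.07  1.07 -0.26  2.33  3.31  0.79 -1.11]
```

Emit:
jog_arm:
  gripper: 40
  newtons: 14
  rows:
    - [[0, 0, 0], 0]
    - [[0, 0, 0], 0]
    - [[0, 0, 0], 0]
    - [[0, 0, 0], 0]
    - [[0, 0, 0], 0]
    - [[0, 0, 0], 0]
    - [[0, 0, 0], 0]

```text
clock: 23.73
tool_pos: [0.5324, 0.1705, 0.0405]
eef_rot: [-0.348, 0.884, 0.114, 0.291]
contact_force: [-0.0, -2.1, 2.4]
opening: 0.512
```

```bash
python3 - <<'E'
from go import *
p=s["tool_pos"];print(go(p+[-.0023,0,0]))
E
```

```text
t 23.7333 q [-0.07   1.072 -0.261  2.338  3.312  0.795 -1.109] pos [0.5324 0.1705 0.0405] F [-0.  -2.1  2.4] op 45.1
toolaxes(cols)
 [[-0.5893 -0.6811  0.4345]
 [-0.5482  0.7322  0.4043]
 [-0.5935  0.     -0.8048]]
tilt 36.405286993851654 az z 42.93315765246378 az y 132.93082575179952
(array([ 0.0018,  0.0021, -0.0013]), np.float64(0.0022999999999999687))
```

Emit:
jog_arm:
  rows:
    - [[0.0009, 0.001, -0.0007], 0]
    - [[0.0018, 0.002, -0.0014], 0]
    - [[0.0018, 0.002, -0.0014], 0]
    - [[0.0018, 0.002, -0.0014], 0]

```text
clock: 24.07
tool_pos: [0.5304, 0.1705, 0.0405]
eef_rot: [-0.347, 0.884, 0.114, 0.291]
contact_force: [0.5, 0.6, 2.2]
opening: 0.514
```

```bash
python3 st.py
```

```text
t 24.0667 q [-0.071  1.074 -0.26   2.344  3.31   0.803 -1.108] pos [0.5304 0.1705 0.0405] F [0.5 0.6 2.2] op 45.3
toolaxes(cols)
 [[-5.892e-01 -6.809e-01  4.350e-01]
 [-5.479e-01  7.324e-01  4.043e-01]
 [-5.938e-01 -1.000e-04 -8.046e-01]]
tilt 36.429910091280085 az z 42.90522123164678 az y 132.9143350689897
```

Moved −2.0 mm in x. Releasing, backing off and checking.

Emit:
jog_arm:
  gripper: 74
  rows:
    - [[0, 0, 0], 0]
    - [[0, 0, 0], 0]
    - [[0, 0, 0], 0]
    - [[0, 0, 0], 0]
    - [[0, 0, 0], 0]

```text
clock: 24.48
tool_pos: [0.5299, 0.1705, 0.0402]
eef_rot: [-0.348, 0.884, 0.114, 0.29]
contact_force: [-0.6, 0.5, -0.3]
opening: 0.835
```

Emit:
jog_arm:
  rows:
    - [[0, 0, -0.03], 0]
    - [[0, 0, -0.08], 0]
    - [[0, 0.001, -0.14], 0]
    - [[0, 0.001, -0.14], 0]
    - [[-0.12, 0.07, -0.309], 0]
    - [[-0.12, 0.07, -0.309], 0]
    - [[-0.12, 0.07, -0.309], 0]
    - [[-0.12, 0.07, -0.309], 0]
    - [[-0.12, 0.07, -0.309], 0]

```text
clock: 25.23
tool_pos: [0.4469, 0.1671, 0.287]
eef_rot: [-0.35, 0.881, 0.114, 0.296]
contact_force: [0.1, -0.1, -0.4]
opening: 0.838
```

```bash
python3 pic.py 9; python3 st.py; python3 - <<'E'
import cv2
im=cv2.imread("pics/side9.png");x,y=275,165
cv2.imwrite("pics/side9zz.png",cv2.resize(im[y:y+40,x:x+40],None,fx=14,fy=14,interpolation=cv2.INTER_CUBIC))
a=im.astype(int)
for r_ in range(180,194): print(r_,(a[r_,288:304,0]-a[r_,288:304,2]), a[r_,288:304].sum(1)//3)
E
OMP_NUM_THREADS=1 python3 leg.py "[[.18,.45,.39]]"
```

```text
t 25.2833 q [ 0.031  0.435 -0.452  2.461  3.338  0.317 -1.35 ] pos [0.4474 0.166  0.2844] F [ 0.1  0.5 -0.8] op 74.1
toolaxes(cols)
 [[-0.5828 -0.6829  0.4405]
 [-0.5489  0.7305  0.4063]
 [-0.5993 -0.005  -0.8005]]
tilt 36.81862347296522 az z 42.68862995526265 az y 133.0710480553472
180 [  1 -22 -56 -61 -61 -58 -46  -5  -4 -28 -60 -63 -60 -62 -63 -60] [ 93  97 101  99 102 102 102 100  93  89 101 100  99  99 102 101]
181 [ -5 -40 -59 -63 -61 -60 -49  -8  -5 -30 -60 -63 -60 -61 -60 -60] [ 96  96 101 100 102 103 102  98  95  91 101  99  97 102 103 100]
182 [-19 -55 -61 -61 -62 -63 -55 -28 -18 -44 -60 -62 -59 -61 -60 -60] [ 93  96  99 101 101 102 103 102 101  97 101 100  99 102 103 100]
183 [-39 -60 -60 -62 -62 -62 -60 -59 -51 -43 -60 -61 -61 -61 -60 -61] [ 93 101 100  99 102 103 103 102  96  79  96  98 101 102 100 100]
184 [-52 -61 -60 -62 -61 -63 -62 -61 -55 -40 -58 -61 -62 -62 -61 -63] [ 98  99 102 102 102 102 101  99  91  69  95 100  99 101 101  99]
185 [-55 -61 -58 -59 -60 -59 -58 -57 -45 -40 -55 -60 -61 -60 -62 -61] [100  98  98  99  98  99  97  90  75  71  95  98  99 100  98 100]

[... 671 characters left out ...]
100 102]
191 [-71 -71 -70 -71 -70 -68 -67 -63 -62 -62 -62 -61 -60 -59 -63 -62] [ 74  76  79  81  91 107 112 106 102 102 102  99  99  99 100 101]
192 [-71 -69 -72 -71 -68 -66 -68 -65 -64 -65 -63 -59 -59 -61 -62 -58] [ 78  80  76  74  82 101 109 106 106 102 102 100  98 100 101  98]
193 [-70 -71 -68 -62 -56 -60 -67 -67 -66 -65 -62 -60 -58 -60 -61 -56] [ 75  73  72  67  68  94 107 110 107 105 101  97  99 100 101  92]
t 25.2833 q [ 0.03  0.43 -0.45  2.46  3.34  0.32 -1.35] pos [0.4474 0.166  0.2844] F [ 0.1  0.5 -0.8] op 74.1 tilt 36.8 az 42.7 yaz 133.1 yz -0.0050 level turn 0.004
shift [-0.085  0.519 -0.116] rows 9.691531657812735
[0.18, 0.45, 0.39] 15 [-1.77  0.2   0.24  2.27  1.12  0.44 -0.2 ]
```

View pics/side9zz.png

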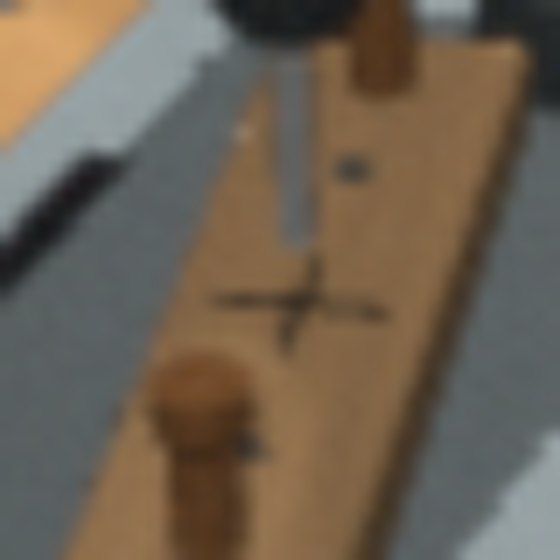

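The cross is now at about (296.1, 186.35), against (295.8, 186.2) for straight below the tip, an error under 1 mm. I'll check the bystanders by image difference, then hand in.

```bash
python3 - <<'E'
import cv2,numpy as np
a=cv2.imread("pics/side0.png").astype(int);b=cv2.imread("pics/side9.png").astype(int)
d=np.abs(a-b).max(2)
for n,(x0,y0,x1,y1) in dict(mug=(335,258,398,336),tin=(344,336,402,404),keys=(294,276,337,316),plate_front=(232,205,330,242)).items():
    print(n,"pixels changed >40:",int((d[y0:y1,x0:x1]>40).sum()))
E
python3 -c "
from plant import workorder,get_state
print(workorder.finish_job()); print(get_state()['clock'])"
```

```text
mug pixels changed >40: 0
tin pixels changed >40: 0
keys pixels changed >40: 0
plate_front pixels changed >40: 397
the job is handed in; nothing more can be done
None
the job is handed in; nothing more can be done
```

The rail's pencilled cross now lies under the bit tip to within about 1 mm, by the side camera. The rail is flat on the base plate and released. I handed the job in at about 25.3 s.

**How it was done:** The jog interface has no tilt input. I ran the arm up against a wrist joint limit until the tool leaned about 36°, then gripped the rail's front end from the open front with the peg between the fingers. Three joints ended up on their limits on the first way down, which cost several seconds of rerouting. I slid the rail about 31 mm and let go. Both cameras then showed it about 2.3 mm too far, so I gripped it again, drew it back 2 mm and let go.

**Last checks:**
- **Cross under the tip:** in the side view the cross is at pixel (296.1, 186.35), against (295.8, 186.2) for straight below the tip. I did not repeat the top view after the correction, because the arm blocked it. Before the correction the two cameras agreed to within 1 mm.
- **Bystanders:** the mug, tin and keys show no changed pixels in the side view.
- **Forces and contact:** readings stayed at a few newtons at the end of every move. The gripper was open and about 0.25 m above the rail at hand-in.
- **Disagreement:** in the first pictures the network's cross marks were about 3 px off what the pictures showed. I used positions read from the pictures instead.

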